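# Unlock the curing box and crate the incense tubes

### The job

Take the release key from its stand and push its blade down through the narrow slot of the curing box to press the hidden latch, so that the cover springs open. Hang the key back in its stand, take both pink-capped incense tubes out of the box and stand them upright in the crate, one in each empty cell (those with a pink disc on the floor). Do not disturb the packed tubes, the pot of sticks or the oil bottle, do not tip a tube over, and let go of everything at the end.

Things in the scene. Friction and masses are not known exactly. Their poses are not given: they have to be found in the camera images.
- cure_box: Curing box, fixed, base 130 (x) by 260 (y) mm; origin at the centre of its underside, on the bench. Green bay towards +y for two tubes; at the -y end a grey latch housing, 130 by 64 mm, 110 mm high, with a slot in its top. Front (-x) and back bay walls are 60 mm high; the two end walls (y -63 and +127 mm) carry the cover's rails, 138 mm high, which run back to x +217 mm.
- bay (a point): Middle of the bay's floor, 8 mm above the bench, axes as the curing box; the bay is 118 (x) by 184 (y) mm inside. The two tubes stand on it side by side, about 45 mm to either side along y.
- slot (a point): Centre of the slot's mouth, in the top face of the latch housing (110 mm above the bench), framed by a yellow line; axes as the curing box. The slot is 30 mm along x, 14 mm along y, through a 10 mm thick top. The hidden latch tab (plate 60 by 34 mm) lies straight below, its top 60 mm below the slot's mouth.
- latch (a joint): How far the latch tab is pushed down, m: 0 at rest, 0.018 at its stop; the cover lets go at about 0.009 to 0.011. Spring: about 2 N to start, 6.5 N at the stop. It springs back when let go.
- cover (a joint): How far the cover (flat aluminium, 116 by 216 mm, 139 to 145 mm above the bench, yellow strip near its front edge) has slid back along the box's +x, m: 0 shut over the bay, 0.15 open. A spring opens it in about a second once the latch is pressed, and it stays open, its front edge then 92 mm behind the bay's middle.
- key: Release key, hanging upright in its stand, 0.14 kg; origin at the blade's lower tip, z up the blade. Steel blade 20 (x) by 8 (y) mm, up to 120 mm (lowest 8 mm only 16 by 6); dark collar 52 by 44 mm, 120 to 126 mm up; orange handle 36 (x) by 24 (y) mm, 126 to 182 mm up. A half turn about z makes no difference.
- stand_hole (a point): Centre of the key stand's slot, in its top face, 135 mm above the bench; the slot is 36 mm along the point's x and 22 mm along its y. The stand (dark wood, 80 by 80 mm top, fixed) carries the key by its collar: the blade hangs down through the slot, tip 15 mm above the bench.
- tube_a: Incense tube with a pink cap, standing in the curing box: cylinder 48 mm across, 120 mm tall, about 0.15 kg, origin at the centre of its underside, z up.
- tube_b: The other pink-capped incense tube, the same as tube_a.
- crate: Plywood crate, fixed, 176 by 176 mm and 70 mm high, walls and dividers 5 mm, floor 5 mm, origin at the centre of its underside; two by two cells about 80 mm wide, centres about 43 mm from the middle along x and y.
- disc_a: Pink disc, 60 mm across and 3 mm thick, fixed on the floor in the middle of an empty crate cell; origin at the centre of its underside, 5 mm above the bench. A tube standing on it has its underside 8 mm above the bench.
- disc_b: The other pink disc, in the other empty cell.
- packed_a: Packed incense tube with a yellow cap in another crate cell, same size as the pink ones; leave it alone. Origin at the centre of its underside.
- packed_b: The other packed tube with a yellow cap; leave it alone.
- stick_pot: Blue pot, 72 mm across, full of standing incense sticks, 175 mm tall in all; loose; leave it alone. Origin at the centre of its underside.
- oil_bottle: Amber oil bottle, 56 mm across, 150 mm tall; loose; stands behind the crate; leave it alone. Origin at the centre of its underside.
Mind the look-alikes: they are no part of the job. What is shaped like the tube_b but purple or turquoise is not meant.

How it is judged:
By the outcome, as a careful person would: the job done as asked, in the order asked, and still so for the second after the job is handed in, with the robot touching nothing.
It also fails if it takes over 72 s, if anything falls off the work surface, if the arm or the gripper's body presses on something with over 40 N, if the wrist force passes 120 N, or if a joint passes its speed limit or range.

### The arm

A 6-joint arm with a two-finger parallel gripper is mounted at the origin on the work surface. World frame = base frame: x ahead of the robot, y to its left, z up, the work surface at z = 0. Lengths are in m, angles in rad, forces in N, time in s.
With the tool pointing down it reaches from about 0.35 to 0.925 m from the base axis. Payload 6.4 kg.
Tool frame: the origin (TCP) lies at the very end of the fingers, on their centre line; the grasp point (between the pads) lies 19 mm behind it; x points along the fingers, y is the direction in which the jaws open and shut, and the axes are right-handed (so a half turn about x gives the same grasp; the last joint's range is limited). The gripper opens to 94 mm and grips with 3 to 60 N. Pads are 16 mm wide; open, the fingers measure 119 mm over their backs; the gripper's body (75 mm by 177 mm) begins 78 mm behind the grasp point.
Start: joints at [-1.291, 0.245, 1.558, -0, 1.339, -0.174], TCP at [0.285, -0.584, 0.205] pointing down, gripper open.
Joint ranges: [-3.13, 3.13], [-1.02, 2.26], [0.13, 2.54], [-0.95, 4.09], [0.21, 2.88], [-2.74, 2.74]. Speed limits (rad/s): [2.57, 2.57, 3.14, 3.14, 3.14, 3.14].

### API

Orientations are given as a 3x3 rotation matrix whose columns are the frame's x, y, z axes.
In Python, from cell import r gives the robot as it stands.
- The arm moves only by the shell command python3 -m pendant 'ROWS' [FORCE]. ROWS is JSON, a list of rows, each a list of 5 numbers: the shift along the tool's x, y, z in units of 40 mm (1.0 is 40 mm), then the turn about the tool's x in units of 6 degrees (1.0 is 6 degrees), then the gripper's target within -1 to 1 (shut at 1, half-way at 0, fully open at -1). A call has 1 to 10 rows; each row shifts and turns the commanded pose from where the row before left it, along the tool's axes as they then stand; what a row does not reach is not made up. A row lasts 1/12 s, in which the tool goes at most 41.7 mm and 7.16 degrees, less where a joint would pass 70% of its speed; a pose out of reach is approached as far as the arm can. A call is refused whole if a number of a shift passes 1 or a number of a turn 1, either way. A call with a gripper value outside its range is refused whole. The fingers move at their own pace and stop on an object; FORCE is the grip in N (left out, the last holds). Time passes only in rows, so rows that do not move let the fingers close. It gives the time, the measured TCP pose, the force and the opening at its end, in the units of the state.
- r.state(): the state, without advancing time (a new reading comes with each control period).
- r.grab_frame(name): name is "scene" or "top" or "wrist"; returns a dict with "pixels" (384x512x3 uint8, red, green, blue), "range_z" (384x512 float32, m along the optical axis (not along the pixel's ray), 0 where there is no reading), "fovy" (degrees; the focal length in pixels is half the picture's height over the tangent of half this angle, whatever the lens; pixels are square), "cx", "cy" (the principal point, pixels), "dist" ([k1, k2, p1, p2, k3] as OpenCV has them; the pictures are not rectified), "rvec" (rotation vector, rad) and "tvec" (3), from world to camera coordinates, as OpenCV has them. Camera axes: x right, y down, z forward; pixel columns grow to the right and rows downward; lengths in m; the calibration is good to about 2 mm. A picture is of the moment at which its call begins.
- r.sign_off(): hands the job in, once; it reports no verdict.
Trained networks look in a picture, given as the dict that the camera call returned (one of the last four; its "shot" number tells which), for a name from the list of things; names that differ only in an ending like _2 or _b are one class to them, and where a whole thing is asked for, a point or a joint stands for the part that bears it (a point fixed in the world has none). Each returns a list of dicts, best first, with "confidence" (0 to 1); they miss things now and then, are a little off and sometimes report something else, mostly with a low value. They report only what shows in the picture. A call takes as long as a camera call. They do not tell look-alikes from the thing itself.
- r.search_frame(thing, picture): "rect" ([left, top, right, bottom] in pixels, round what is visible of it).
The state is a dict: "t": time; "joints": joint angles; "qvel": joint speeds; "joint_torque": joint torques, N m; "tool_pos": TCP position; "tcp_rot": TCP orientation; "force": force on the tool from outside, world axes, zero at the start; "torque": the same for the moment, N m; "grip_width": opening from 0.0 (shut) to 1.0 (fully open).
Only numpy, scipy, OpenCV 4.12 (cv2) and the standard library are available. Lean on these libraries where they do the work, as an engineer would, in place of code of your own. Each camera call takes 0.05 s, during which the arm holds its last target.

## Working session

There is one attempt and no reset: what is moved stays moved. The work goes in short steps, Python scripts to look and compute and a shell command to move; the robot and the scene stay as the last step left them, time stands still between calls to the robot, and variables do not carry over. Pictures are saved under pics/ and viewed, and the job is handed in when it is done.

```bash
ls -la; mkdir -p pics; python3 - <<'E'
from cell import r
import cv2,pickle
s=r.state();print({k:s[k] for k in('t','tool_pos','tcp_rot','grip_width','force')})
for n in('scene','top'):
    f=r.grab_frame(n);pickle.dump(f,open(n+'.pkl','wb'))
    cv2.imwrite(f'pics/{n}0.png',f['pixels'][:,:,::-1])
    print(n,f['fovy'],f['cx'],f['cy'],f['dist'],f['rvec'],f['tvec'])
E
```

```text
total 12
drwxr-xr-x  3 agent agent 4096 Dec  7 02:49 .
drwxr-xr-x 23 root  root  4096 Dec  7 02:49 ..
drwxr-xr-x  2 agent agent 4096 Dec  7 02:49 pics
{'t': 0.0, 'tool_pos': array([ 0.28477589, -0.58364703,  0.20439635]), 'tcp_rot': array([[-5.15557775e-04,  4.38350417e-01, -8.98804009e-01],
       [ 1.77454355e-03, -8.98802312e-01, -4.38350607e-01],
       [-9.99998293e-01, -1.82096192e-03, -3.14487385e-04]]), 'grip_width': 0.9984077066612307, 'force': array([ 0.36435479, -0.67726681, -0.70426122])}
scene 42.60166708979971 249.56114629460328 197.14731939223168 [-0.20940486  0.          0.          0.          0.        ] [ 1.21003011  2.19767436 -1.04491803] [ 0.25353969 -0.16733311  1.53366656]
top 45.09118106296078 257.8098445710079 189.69586975648522 [0.00811936 0.         0.         0.         0.        ] [ 2.13548117 -2.1788437   0.10411147] [0.00403678 0.49976778 1.09984686]
```

View pics/scene0.png

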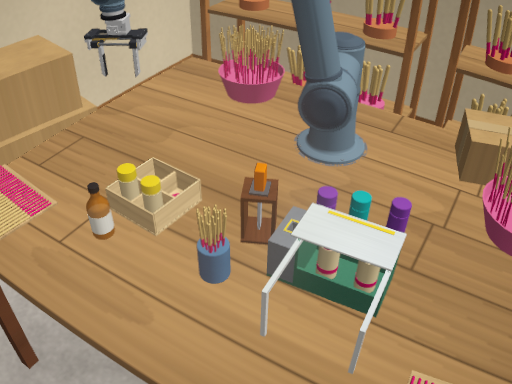

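View pics/top0.png

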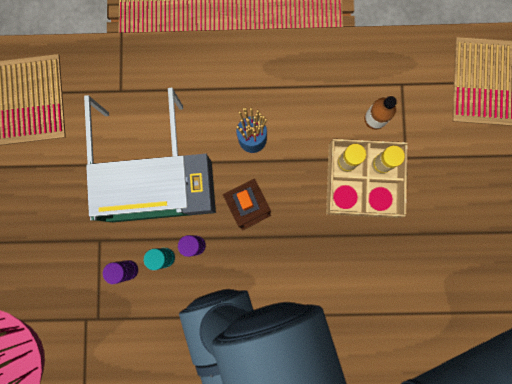

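The scene view shows the box at (335,255), the key in its stand at (260,195), and the crate at (153,195). In the top view these are: slot (196,182), key handle (245,200), crate (368,178) with empty discs at (345,197) and (380,198), pot (252,130) and bottle (380,112). The purple and turquoise look-alikes stand in front of the box at (120,272), (157,259) and (190,246).

```bash
cat > h.py <<'E'
import numpy as np,cv2,pickle
def K(f):
    h,w=f['pixels'].shape[:2];fo=h/2/np.tan(np.radians(f['fovy'])/2)
    return np.array([[fo,0,f['cx']],[0,fo,f['cy']],[0,0,1.]])
def cloud(f):
    h,w=f['pixels'].shape[:2]
    u,v=np.meshgrid(np.arange(w),np.arange(h))
    p=cv2.undistortPoints(np.stack([u,v],-1).reshape(-1,1,2).astype(float),K(f),np.array(f['dist'],float)).reshape(h,w,2)
    z=f['range_z'];c=np.dstack([p[...,0]*z,p[...,1]*z,z])
    R=cv2.Rodrigues(np.array(f['rvec'],float))[0]
    P=(c-np.array(f['tvec']).reshape(3))@R
    P[z<=0]=np.nan
    return P
def proj(f,X):
    return cv2.projectPoints(np.array(X,float).reshape(-1,1,3),np.array(f['rvec'],float),np.array(f['tvec'],float),K(f),np.array(f['dist'],float))[0].reshape(-1,2)
def ray(f,uv,zw):
    p=cv2.undistortPoints(np.array(uv,float).reshape(-1,1,2),K(f),np.array(f['dist'],float)).reshape(-1,2)
    R=cv2.Rodrigues(np.array(f['rvec'],float))[0];C=-R.T@np.array(f['tvec']).reshape(3)
    d=np.c_[p,np.ones(len(p))]@R
    return C+d*((zw-C[2])/d[:,2])[:,None]
def crop(f,box,k,name):
    l,t,r_,b=box
    im=cv2.resize(f['pixels'][t:b,l:r_,::-1],None,fx=k,fy=k,interpolation=cv2.INTER_CUBIC);cv2.imwrite(name,im)
E
python3 - <<'E'
from h import *
for n in('top','scene'):
    f=pickle.load(open(n+'.pkl','rb'));P=cloud(f);hsv=cv2.cvtColor(f['pixels'],cv2.COLOR_RGB2HSV)
    H,S,V=cv2.split(hsv);
    def rep(nm,m,zr):
        m=m&(P[...,2]>zr[0])&(P[...,2]<zr[1]);
        nn,lab,st,ce=cv2.connectedComponentsWithStats(m.astype(np.uint8))
        for i in range(1,nn):
            if st[i,4]>15:
                q=P[lab==i]; 
                rr=cv2.minAreaRect(q[:,:2].astype(np.float32)*1000)
                print(n,nm,st[i,4],ce[i].round(),np.median(q,0).round(4),'rect',np.round(rr[0]),np.round(rr[1]),round(rr[2],1))
    x,y=P[...,0],P[...,1]
    rep('cover',(S<60)&(V>100),(0.13,0.155))
    rep('strip',(H>20)&(H<35)&(S>150),(0.13,0.155))
    rep('housing',(S<80),(0.105,0.115))
    rep('slotframe',(H>20)&(H<35)&(S>150),(0.105,0.115))
    rep('handle',(H<14)&(S>180),(0.18,0.21))
    rep('standtop',(V<120),(0.128,0.139))
    rep('collar',(V<120),(0.139,0.145))
    rep('disc',(H>160)&(S>150),(0.003,0.015))
    rep('pack',(H>20)&(H<35)&(S>150),(0.115,0.13))
    rep('crate',(x>0),(0.066,0.074))
    rep('any130-180',(x>.3),(0.145,0.18))
E
```

```text
top cover 5482 [136. 177.] [0.5126 0.2576 0.1443] rect [577. 265.] [281. 216.] 4.0
top strip 245 [133. 206.] [0.456  0.2672 0.146 ] rect [456. 267.] [  8. 147.] 3.9
top housing 1080 [197. 183.] [0.504  0.1305 0.1101] rect [510. 138.] [130.  65.] 3.9
top slotframe 16 [384. 162.] [ 0.5445 -0.2943  0.1105] rect [ 549. -294.] [29.  5.] 34.7
top slotframe 96 [196. 183.] [0.5089 0.1326 0.1106] rect [511. 133.] [42. 26.] 3.7
top handle 195 [244. 199.] [0.462  0.0203 0.1971] rect [462.  20.] [35. 23.] 21.6
top standtop 80 [ 91. 129.] [0.6375 0.3666 0.1321] rect [633. 366.] [154.   3.] 4.0
top standtop 835 [246. 203.] [0.4582 0.0161 0.1352] rect [461.  19.] [80. 79.] 25.5
top collar 217 [246. 203.] [0.4578 0.014  0.1412] rect [463.  21.] [53. 44.] 21.5
top disc 55 [457. 101.] [ 0.7152 -0.5091  0.0111] rect [ 717. -510.] [ 5. 70.] 83.6
top disc 53 [462. 101.] [ 0.7137 -0.5225  0.0117] rect [ 714. -523.] [ 5. 67.] 85.6
top disc 55 [468. 101.] [ 0.7147 -0.5358  0.0114] rect [ 713. -536.] [ 4. 71.] 83.5
top disc 55 [473. 102.] [ 0.7118 -0.5498  0.0112] rect [ 712. -550.] [ 5. 69.] 84.9
top disc 5
[... 7489 characters left out ...]
44.6
scene any130-180 341 [352. 225.] [0.4723 0.245  0.146 ] rect [474. 259.] [ 67. 131.] 39.4
scene any130-180 50 [315. 233.] [0.5435 0.1983 0.1457] rect [541. 204.] [31. 45.] 64.3
scene any130-180 20 [371. 234.] [0.482  0.2997 0.1455] rect [483. 300.] [36.  8.] 2.7
scene any130-180 21 [327. 234.] [0.5306 0.2198 0.1456] rect [530. 220.] [18. 12.] 59.0
scene any130-180 39 [350. 237.] [0.5106 0.2658 0.1456] rect [513. 264.] [46. 16.] 6.1
scene any130-180 19 [324. 239.] [0.5464 0.2191 0.1454] rect [546. 222.] [14. 14.] 26.3
scene any130-180 16 [336. 246.] [0.5517 0.2503 0.1456] rect [554. 250.] [18. 10.] 16.7
scene any130-180 31 [382. 261.] [0.5472 0.3455 0.1457] rect [541. 345.] [32. 15.] 9.7
```

```bash
python3 - <<'E'
from h import *
f=pickle.load(open('top.pkl','rb'))
a=cv2.resize(f['pixels'][140:230,80:290,::-1],None,fx=3.8,fy=3.8,interpolation=cv2.INTER_CUBIC);cv2.imwrite('pics/c1.png',a)
E
```

```text
(no output)
```

View pics/c1.png

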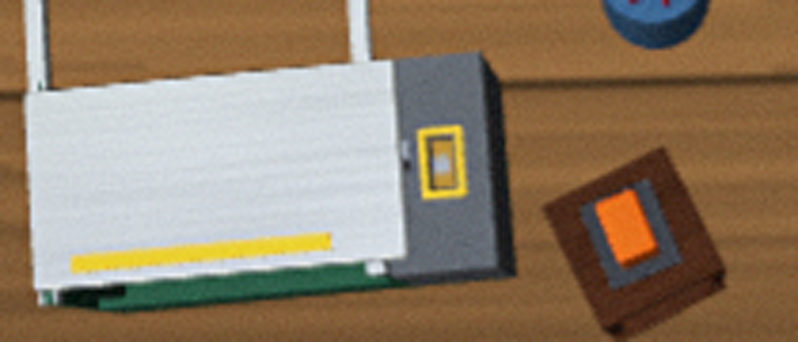

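Only one thing can be the key: the orange handle at top pixel (245,200), sitting in a dark collar on the dark stand. The crop confirms it. I'll work out the reach next.

```bash
cat >> h.py <<'E'
def go(r,target,jaw=None):
    s=r.state();R=s['tcp_rot'];d=np.array(target)-s['tool_pos']
    u=R.T@d/0.04
    j=np.degrees(np.arctan2(R[1,1],R[0,1]))
    print('t',round(s['t'],2),'pos',s['tool_pos'].round(4),'jaw',round(j,2),'q1,q6',s['joints'][[0,5]].round(2),'tilt',R[:2,0].round(4),'w',round(s['grip_width'],3),'F',np.round(s['force'],1))
    print('shift units',u.round(2))
    if jaw is not None:
        t=-((jaw-j+90)%180-90);print('turn units',round(t/6,2))
E
python3 -c "
from cell import r;from h import *
go(r,(.4625,.020,.30),111.5)"
```

```text
t 0.1 pos [ 0.2848 -0.5837  0.2045] jaw -64.0 q1,q6 [-1.29 -0.17] tilt [-0.0005  0.0017] w 0.999 F [-0.3  0.1 -0.5]
shift units [ -2.37 -11.62 -10.61]
turn units 0.75
```

```bash
python3 -m pendant '[[-0.9,0,0,0,-1],[-0.9,0,0,0,-1],[-0.57,0,0,0.75,-1],[0,-0.7,-0.6,0,-1],[0,-0.7,-0.6,0,-1],[0,-0.7,-0.6,0,-1],[0,-0.7,-0.6,0,-1],[0,-0.7,-0.6,0,-1],[0,-0.7,-0.6,0,-1],[0,-0.7,-0.6,0,-1]]'; python3 -c "
from cell import r;from h import *
go(r,(.4625,.020,.30),111.5)"
```

```text
t: 0.93
tool_pos: [0.3695, -0.3384, 0.2998]
tcp_rot: [[-0.0, 0.366, -0.931], [0.001, -0.931, -0.366], [-1.0, -0.001, 0.0]]
force: [1.0, 0.1, 0.1]
grip_width: 0.999
t 0.93 pos [ 0.3695 -0.3384  0.2998] jaw -68.52 q1,q6 [-0.97  0.23] tilt [-0.0003  0.0006] w 0.999 F [1.  0.1 0.1]
shift units [-0.   -7.49 -5.44]
turn units -0.0
```

```bash
python3 -m pendant '[[0,-0.8,-0.55,0,-1],[0,-0.8,-0.55,0,-1],[0,-0.8,-0.55,0,-1],[0,-0.8,-0.55,0,-1],[0,-0.8,-0.55,0,-1],[0,-0.8,-0.55,0,-1],[0,-0.8,-0.55,0,-1],[0,-0.8,-0.55,0,-1],[0,-0.2,-0.3,0,-1],[0,0,0,0,-1]]'; python3 - <<'E'
from cell import r;from h import *
f=r.grab_frame('wrist');pickle.dump(f,open('w1.pkl','wb'));cv2.imwrite('pics/w1.png',f['pixels'][:,:,::-1])
go(r,(.4625,.020,.30),111.5)
E
```

```text
t: 1.77
tool_pos: [0.4479, -0.0231, 0.2999]
tcp_rot: [[-0.0, 0.371, -0.929], [0.001, -0.929, -0.371], [-1.0, -0.001, 0.0]]
force: [-0.2, -0.3, -0.8]
grip_width: 1.001
t 1.82 pos [ 0.4475 -0.0247  0.2999] jaw -68.32 q1,q6 [-0.31  0.88] tilt [-0.0009 -0.    ] w 1.0 F [-0.9  0.3  0.1]
shift units [-0.   -0.9  -0.76]
turn units 0.03
```

View pics/w1.png

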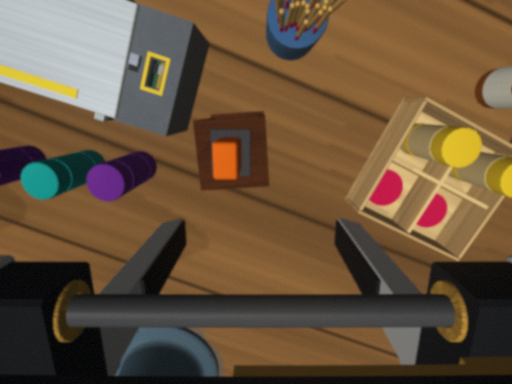

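The wrist view shows the key handle at (225,160), the slot at (155,73), the discs at (386,188) and (432,210), and the look-alikes at left.

```bash
cat > m.py <<'E'
from h import *
def meas(f,items):
    P=cloud(f);H,S,V=cv2.split(cv2.cvtColor(f['pixels'],cv2.COLOR_RGB2HSV))
    Y=(H>20)&(H<35)&(S>150)
    D=dict(handle=((H<14)&(S>180),.18,.21),slot=(Y,.105,.115),collar=(V<130,.139,.145),stand=(V<130,.128,.137),disc=((H>160)&(S>150),.003,.015),pack=(Y,.115,.135),strip=(Y,.138,.155),housing=(S<80,.105,.115),crate=(V>0,.066,.073),cap=((H>150)&(S>120),.1,.14))
    for n in items:
        m,a,b=D[n];m=m&(P[...,2]>a)&(P[...,2]<b)
        nn,lab,st,ce=cv2.connectedComponentsWithStats(m.astype(np.uint8))
        for i in range(1,nn):
            if st[i,4]>60:
                q=P[lab==i];rr=cv2.minAreaRect(q[:,:2].astype(np.float32)*1000)
                print(n,st[i,4],ce[i].round(),'z',np.median(q[:,2]).round(4),'rect',np.round(rr[0],1),np.round(rr[1],1),round(rr[2],1))
E
python3 -c "
from m import *
f=pickle.load(open('w1.pkl','rb'))
meas(f,['handle','slot','collar','stand','disc','pack','strip','housing','crate'])"
```

```text
handle 1000 [226. 159.] z 0.1966 rect [464.2  18.3] [35.7 24.2] 21.8
slot 391 [155.  73.] z 0.1107 rect [511.1 131.2] [41.6 25.9] 5.1
slot 174 [439. 143.] z 0.1099 rect [ 563.1 -213.7] [45.6 16.3] 15.2
slot 211 [497. 172.] z 0.1096 rect [ 557.4 -298.2] [44.7 17.5] 12.0
collar 137 [124.  74.] z 0.142 rect [498.5 150. ] [90.2  1.5] 4.3
collar 722 [237. 145.] z 0.1408 rect [463.7  18.1] [51.5 43.3] 21.5
stand 3038 [233. 151.] z 0.1348 rect [462.4  16.8] [80.2 80.3] 25.6
disc 719 [387. 189.] z 0.0078 rect [ 480.7 -231.2] [39.5 57. ] 86.4
disc 539 [434. 212.] z 0.0078 rect [ 474.1 -320.5] [34.4 56.7] 84.4
pack 1429 [459. 147.] z 0.1247 rect [ 567.  -228.3] [47.7 46.5] 5.6
pack 481 [504. 179.] z 0.1238 rect [ 554.5 -299.6] [43.4 18.6] 24.9
strip 608 [37. 81.] z 0.1457 rect [459.6 230.2] [ 8.4 80.8] 3.8
housing 5400 [154.  70.] z 0.11 rect [510.6 135. ] [130.4  65. ] 4.1
housing 68 [151.  70.] z 0.1078 rect [513.2 137.7] [12.1 33.8] 71.3
crate 147 [188.  81.] z 0.0697 rect [513.5 103.2] [129.2   1. ] 4.1
crate 85 [510.  88.] z 0.0689 rect [ 664.1 -283.8] [32.8  6.6] 34.6
crate 1756 [433. 179.] z 0.0694 rect [ 521.4 -267.8] [178.2 176.3] 85.8
crate 95 [422. 141.] z 0.0698 rect [ 562.9 -213.7] [45.7 17.3] 14.2
crate 120 [ 10. 166.] z 0.0694 rect [318.7 299. ] [42.3 16.2] 22.0
crate 112 [475. 167.] z 0.07 rect [ 558.5 -298.9] [45.1 19.1] 9.3
crate 95 [ 76. 167.] z 0.0698 rect [350.2 213. ] [46.  20.2] 40.0
crate 66 [136. 168.] z 0.0689 rect [380.2 134.6] [43. 14.] 37.0
crate 184 [150. 371.] z 0.0692 rect [59.  21.1] [17.9 90.5] 21.5
```

```bash
python3 -m pendant '[[0,-0.8,-0.55,0,-1],[0,-0.09,-0.2,0,-1],[0.7,0,0,0,-1],[0,0,0,0,-1]]'; python3 - <<'E'
from cell import r;from h import *;from m import meas
f=r.grab_frame('wrist');pickle.dump(f,open('w2.pkl','wb'));cv2.imwrite('pics/w2.png',f['pixels'][:,:,::-1])
go(r,(.4635,.019,.152),111.6)
meas(f,['handle','collar','stand','slot'])
E
```

```text
t: 2.15
tool_pos: [0.4603, 0.018, 0.2679]
tcp_rot: [[-0.008, 0.366, -0.931], [0.001, -0.931, -0.366], [-1.0, -0.004, 0.007]]
force: [-0.1, 0.1, -1.6]
grip_width: 0.997
t 2.2 pos [0.4608 0.0177 0.2696] jaw -68.56 q1,q6 [-0.21  0.99] tilt [-0.0061  0.0009] w 0.997 F [ 0.3 -0.3 -0. ]
shift units [ 2.94  0.   -0.09]
turn units -0.03
handle 1139 [261. 194.] z 0.1966 rect [464.5  18.7] [35.3 22.9] 22.7
collar 252 [150.  85.] z 0.1427 rect [510.3 150.7] [115.6   2. ] 4.5
collar 971 [261. 175.] z 0.1409 rect [464.   18.1] [51.3 44. ] 21.3
stand 71 [153.  10.] z 0.1324 rect [577.7 170.5] [18.4  1.2] 5.0
stand 3279 [263. 177.] z 0.1349 rect [462.5  16.7] [80.3 80.2] 25.6
slot 439 [178.  96.] z 0.1108 rect [511.1 131.4] [41.5 26.1] 4.2
slot 246 [483. 167.] z 0.1099 rect [ 564.5 -214.4] [45.9 19.5] 11.0
```

View pics/w2.png

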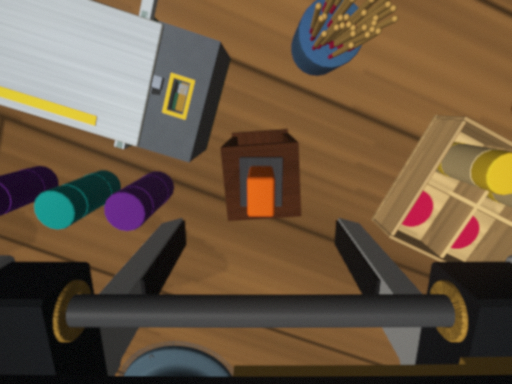

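The handle at (261,194) is centred between the fingers. Next I descend and grip.

```bash
python3 -m pendant '[[0.9,0,-0.05,0,-1],[0.9,0,-0.04,0,-1],[0.7,0,0,0,-1],[0.4,0,0,0,-1],[0,0,0,0,-1],[0,0,0,0,1],[0,0,0,0,1],[0,0,0,0,1]]' 40; python3 -m pendant '[[0,0,0,0,1],[0,0,0,0,1],[0,0,0,0,1],[0,0,0,0,1]]' 40; python3 -c "
from cell import r;from h import *
go(r,(.4635,.019,.152),111.6)"
```

```text
t: 2.87
tool_pos: [0.4673, 0.019, 0.1586]
tcp_rot: [[0.004, 0.366, -0.931], [-0.001, -0.931, -0.366], [-1.0, 0.002, -0.003]]
force: [0.5, -0.3, -0.2]
grip_width: 0.821
t: 3.2
tool_pos: [0.466, 0.0197, 0.1566]
tcp_rot: [[0.001, 0.367, -0.93], [-0.0, -0.93, -0.367], [-1.0, 0.0, -0.001]]
force: [-0.8, 0.3, 0.3]
grip_width: 0.539
t 3.2 pos [0.466  0.0197 0.1566] jaw -68.49 q1,q6 [-0.2   0.99] tilt [ 0.0006 -0.0001] w 0.539 F [-0.8  0.3  0.3]
shift units [ 0.12 -0.01  0.06]
turn units -0.02
```

```bash
python3 -m pendant '[[0.1,0,0,0,1],[0,0,0,0,1],[0,0,0,0,1],[0,0,0,0,1],[0,0,0,0,1],[0,0,0,0,1],[0,0,0,0,1]]' 40; python3 -c "
from cell import r;from h import *
go(r,(.4635,.019,.152),111.6)"
```

```text
t: 3.78
tool_pos: [0.4657, 0.0197, 0.1521]
tcp_rot: [[-0.0, 0.367, -0.93], [0.0, -0.93, -0.367], [-1.0, -0.0, 0.0]]
force: [-0.4, 0.1, -1.4]
grip_width: 0.254
t 3.78 pos [0.4657 0.0197 0.1521] jaw -68.5 q1,q6 [-0.2   0.99] tilt [-0.0003  0.    ] w 0.254 F [-0.4  0.1 -1.4]
shift units [ 0.   -0.    0.06]
turn units -0.02
```

```bash
python3 -m pendant '[[0,0,0,0,1],[0,0,0,0,1],[-0.4,0,0,0,1],[-0.8,0,0,0,1],[-0.9,0,0,0,1],[-0.9,0,0,0,1],[-0.7,0,0,0,1],[-0.3,0,0,0,1],[0,0,0,0,1],[0,0,0,0,1]]' 40; python3 - <<'E'
from cell import r;from h import *;from m import meas
f=r.grab_frame('wrist');pickle.dump(f,open('w3.pkl','wb'));cv2.imwrite('pics/w3.png',f['pixels'][:,:,::-1])
f2=r.grab_frame('scene');cv2.imwrite('pics/s3.png',f2['pixels'][:,:,::-1])
go(r,(.511,.132,.32),94.1)
meas(f,['stand','slot','housing'])
E
```

```text
t: 4.62
tool_pos: [0.4655, 0.0197, 0.3112]
tcp_rot: [[-0.001, 0.367, -0.93], [0.0, -0.93, -0.367], [-1.0, -0.001, 0.001]]
force: [0.6, 0.9, -3.0]
grip_width: 0.252
t 4.72 pos [0.4647 0.0199 0.3094] jaw -68.5 q1,q6 [-0.2   0.99] tilt [-0.0046  0.0009] w 0.252 F [ 0.2  0.1 -1.9]
shift units [-0.27 -2.18 -2.1 ]
turn units 2.9
stand 92 [170.  19.] z 0.1318 rect [587.9 171.3] [38.1  1.3] 4.0
stand 2638 [261. 166.] z 0.1348 rect [462.8  16.8] [79.9 80. ] 25.6
slot 321 [187. 103.] z 0.1108 rect [511.  131.3] [41.1 25.9] 3.6
slot 180 [457. 165.] z 0.1099 rect [ 565.5 -214.3] [46.3 21.2] 6.1
slot 148 [507. 198.] z 0.1097 rect [ 551.7 -297. ] [38.4 10.6] 29.8
housing 4315 [189.  99.] z 0.11 rect [511.1 135.1] [129.2  65.1] 4.4
```

View pics/w3.png

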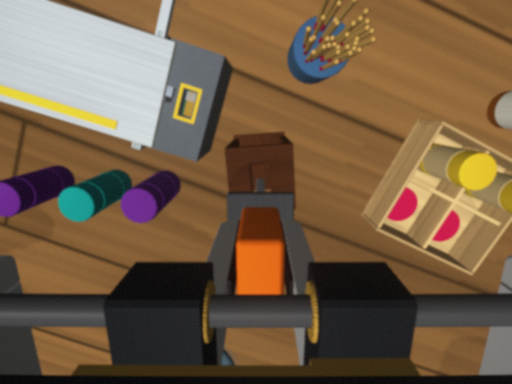

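View pics/s3.png

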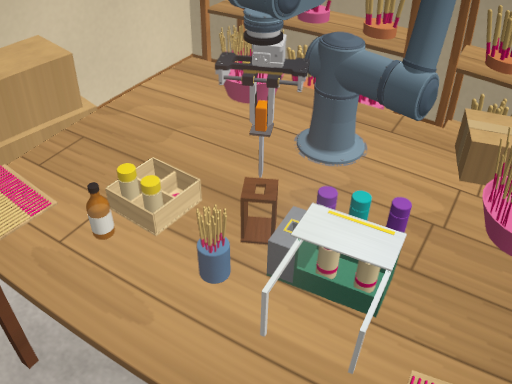

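The key is out of the stand and held upright, with its tip at about (262,175) in the scene view. I'll measure the blade relative to the TCP.

```bash
cat > blade.py <<'E'
from h import *
def blade(r,names=('scene','top')):
    s=r.state();tp=s['tool_pos'];R=s['tcp_rot']
    for n in names:
        f=r.grab_frame(n);P=cloud(f)
        Q=(P-tp)@R  # tool coords
        m=(abs(Q[...,1])<.03)&(abs(Q[...,2])<.032)&(P[...,2]>0.02)
        for a,b in ((-.05,-.03),(-.02,0.0),(.005,.02),(.03,.06),(.06,.09),(.09,.12),(.12,.128),(.128,.15)):
            q=Q[m&(Q[...,0]>a)&(Q[...,0]<b)]
            if len(q)>5: print(n,(a,b),len(q),'y',np.percentile(q[:,1],[5,50,95]).round(4),'z',np.percentile(q[:,2],[5,50,95]).round(4),'maxx',q[:,0].max().round(4))
E
python3 -c "
from cell import r;from blade import *
blade(r)"
```

```text
scene (-0.05, -0.03) 279 y [-0.0232 -0.0007  0.0201] z [-0.0161 -0.0103  0.0114] maxx -0.0301
scene (-0.02, 0.0) 180 y [-0.0218 -0.002   0.02  ] z [-0.0174 -0.0135 -0.0086] maxx -0.0
scene (0.005, 0.02) 194 y [-0.0214 -0.0042  0.0201] z [-0.0247 -0.0152  0.0115] maxx 0.0181
scene (0.03, 0.06) 58 y [-0.004  -0.0013  0.0031] z [-0.0099 -0.0071  0.0037] maxx 0.0594
scene (0.06, 0.09) 57 y [-0.0043 -0.0017  0.0028] z [-0.0092 -0.0065  0.0062] maxx 0.0899
scene (0.09, 0.12) 52 y [-0.0041 -0.0022  0.0023] z [-0.0104 -0.0063  0.0109] maxx 0.1193
scene (0.12, 0.128) 13 y [-0.004  -0.0023  0.0019] z [-0.0113 -0.0078 -0.0017] maxx 0.1278
scene (0.128, 0.15) 9 y [-0.0028 -0.0002  0.0022] z [-0.0089 -0.0058  0.0025] maxx 0.138
top (-0.02, 0.0) 9 y [-0.013  -0.0068 -0.0002] z [0.0185 0.0203 0.0204] maxx -0.0014
top (0.005, 0.02) 88 y [-0.0214 -0.0078  0.0097] z [0.0195 0.0248 0.0282] maxx 0.0156
```

```bash
python3 - <<'E'
from h import *
from cell import r
f=pickle.load(open('w3.pkl','rb'));P=cloud(f);s=r.state();Q=(P-s['tool_pos'])@s['tcp_rot']
H,S,V=cv2.split(cv2.cvtColor(f['pixels'],cv2.COLOR_RGB2HSV))
m=(H<14)&(S>180)&(abs(Q[...,1])<.03)&(abs(Q[...,2])<.04)
q=Q[m];print(np.percentile(q,[2,50,98],0).round(4)); 
t=q[q[:,0]<np.percentile(q[:,0],2)+.004];print('top',len(t),np.percentile(t,[2,50,98],0).round(4))
c=Q[(V<140)&(S<90)&(abs(Q[...,0]-.0137)<.006)&(abs(Q[...,1])<.04)&(abs(Q[...,2])<.04)];print('collar',len(c),np.percentile(c,[2,50,98],0).round(4))
b=Q[(Q[...,0]>.03)&(Q[...,0]<.13)&(abs(Q[...,1])<.015)&(abs(Q[...,2])<.015)];print('blade',len(b),np.percentile(b,[2,50,98],0).round(4) if len(b) else '')
E
```

```text
[[-0.057  -0.0109 -0.0294]
 [-0.0458  0.0008 -0.0098]
 [ 0.0006  0.0122  0.0119]]
top 97 [[-0.1129 -0.011  -0.0305]
 [-0.1112 -0.0011 -0.0296]
 [-0.0535  0.0059  0.0021]]
collar 1277 [[ 0.0083 -0.0201 -0.0243]
 [ 0.0097  0.0009 -0.0184]
 [ 0.0114  0.0218 -0.0074]]
blade 102 [[ 0.0779 -0.002  -0.009 ]
 [ 0.1003  0.001  -0.0087]
 [ 0.1269  0.005  -0.0084]]
```

```bash
python3 -m pendant '[[-0.1,-0.7,-0.7,0,1],[-0.05,-0.7,-0.7,0,1],[0,-0.6,-0.6,0,1],[0,-0.18,-0.15,0.9,1],[0,0,0,1,1],[0,0,0,1,1],[0,0,0,0,1],[0,0,0,0,1],[0,0,0,0,1]]' 40; python3 - <<'E'
from cell import r;from h import *;from m import meas
f=r.grab_frame('wrist');pickle.dump(f,open('w4.pkl','wb'));cv2.imwrite('pics/w4.png',f['pixels'][:,:,::-1])
go(r,(.5125,.1323,.28),94.1)
meas(f,['slot','housing','strip'])
from blade import blade;blade(r)
E
```

```text
t: 5.57
tool_pos: [0.5136, 0.1322, 0.3174]
tcp_rot: [[-0.001, 0.073, -0.997], [-0.0, -0.997, -0.073], [-1.0, -0.0, 0.001]]
force: [-0.1, 0.6, -1.0]
grip_width: 0.257
t 5.62 pos [0.5137 0.1321 0.3177] jaw -85.82 q1,q6 [0.04 1.54] tilt [-0.0009 -0.    ] w 0.252 F [-0.3  0.4 -1.3]
shift units [ 0.94 -0.01  0.03]
turn units 0.01
slot 264 [260. 171.] z 0.1105 rect [510.8 131.5] [41.3 24.8] 4.8
housing 1955 [264. 147.] z 0.1099 rect [531.3 135.8] [88.8 62.5] 4.3
strip 722 [148. 213.] z 0.1456 rect [457.4 264.8] [  7.7 147. ] 4.3
scene (-0.05, -0.03) 329 y [-0.0251 -0.0021  0.0195] z [-0.0157 -0.0099  0.0097] maxx -0.03
scene (-0.02, 0.0) 216 y [-0.0248 -0.0047  0.0196] z [-0.0167 -0.0121 -0.0044] maxx -0.0
scene (0.005, 0.02) 252 y [-0.0229 -0.0107  0.0183] z [-0.0245 -0.0143  0.0206] maxx 0.0196
scene (0.03, 0.06) 78 y [-0.0052 -0.0038  0.0022] z [-0.0093 -0.0061  0.0099] maxx 0.0592
scene (0.06, 0.09) 84 y [-0.0054 -0.0039  0.0021] z [-0.0094 -0.006   0.0087] maxx 0.0898
scene (0.09, 0.12) 79 y [-0.0052 -0.004   0.0019] z [-0.0094 -0.006   0.0085] maxx 0.1199
scene (0.12, 0.128) 21 y [-0.0054 -0.0042  0.0013] z [-0.0096 -0.0054  0.0083] maxx 0.1278
scene (0.128, 0.15) 11 y [-0.0043 -0.0035  0.0001] z [-0.0076 -0.0048  0.0061] maxx 0.1371
top (0.005, 0.02) 54 y [0.0141 0.0178 0.0201] z [-0.0207  0.0168  0.0279] maxx 0.0158
```

View pics/w4.png

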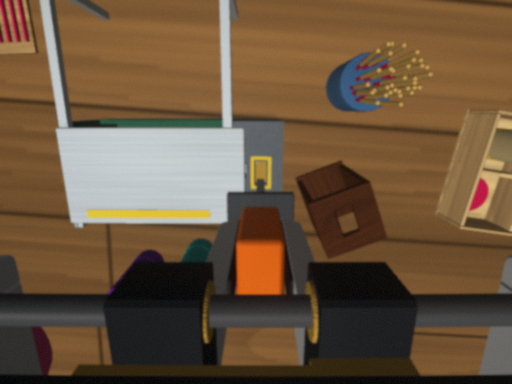

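The blade at (260,190) lines up with the slot at (260,171). I'll lower it to just above the slot and check.

```bash
python3 -m pendant '[[0.5,0,0.03,0,1],[0.6,0,0,0,1],[0.4,0,0,0,1],[0,0,0,0,1],[0,0,0,0,1]]' 40; python3 - <<'E'
from cell import r;from h import *;from m import meas
go(r,(.5124,.1323,.24),94.1)
for n in('scene','wrist'):
    f=r.grab_frame(n);pickle.dump(f,open(n+'5.pkl','wb'))
    b=(250,180,330,260) if n=='scene' else (200,120,320,260)
    crop(f,b,6 if n=='scene' else 4,f'pics/{n}5.png')
    if n=='wrist':meas(f,['slot'])
E
```

```text
t: 6.13
tool_pos: [0.5123, 0.1321, 0.2578]
tcp_rot: [[-0.002, 0.072, -0.997], [-0.0, -0.997, -0.072], [-1.0, -0.0, 0.002]]
force: [0.0, 0.9, -0.4]
grip_width: 0.253
t 6.13 pos [0.5123 0.1321 0.2578] jaw -85.89 q1,q6 [0.04 1.54] tilt [-0.0016 -0.    ] w 0.253 F [ 0.   0.9 -0.4]
shift units [ 0.44 -0.   -0.  ]
turn units 0.0
slot 256 [261. 174.] z 0.1106 rect [517.7 131.8] [29.5 25.6] 3.9
```

View pics/scene5.png

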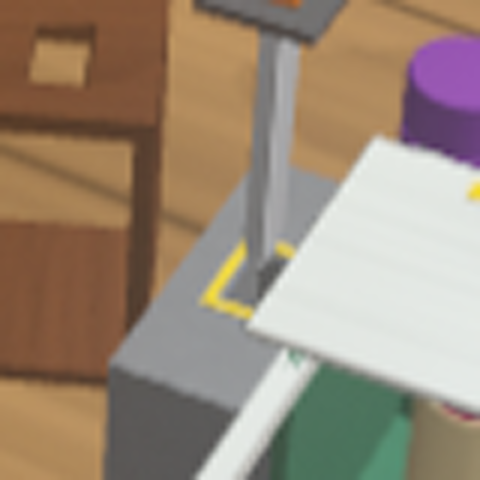

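View pics/wrist5.png

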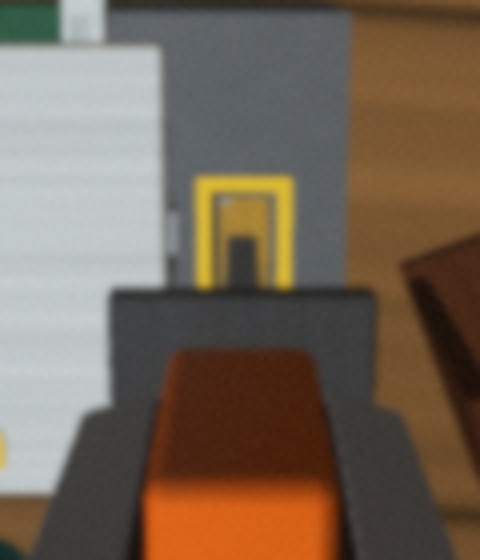

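The wrist crop shows the blade centred in the yellow frame. I'll enter slowly while watching the force.

```bash
python3 -m pendant '[[0.2,0,0,0,1],[0.2,0,0,0,1],[0.2,0,0,0,1],[0.2,0,0,0,1],[0,0,0,0,1],[0,0,0,0,1]]' 40;python3 -c "
from cell import r;from h import *
go(r,(.5124,.1321,.19),94.1)"
```

```text
t: 6.73
tool_pos: [0.5122, 0.1322, 0.2253]
tcp_rot: [[-0.002, 0.072, -0.997], [-0.0, -0.997, -0.072], [-1.0, -0.0, 0.002]]
force: [0.3, 0.7, -0.8]
grip_width: 0.252
t 6.73 pos [0.5122 0.1322 0.2253] jaw -85.9 q1,q6 [0.04 1.54] tilt [-0.0018 -0.0001] w 0.252 F [ 0.3  0.7 -0.8]
shift units [ 0.88  0.   -0.01]
turn units 0.0
```

Free entry with the tip about 20 mm inside. I'll continue down to the tab.

```bash
python3 -m pendant '[[0.3,0,0,0,1],[0.3,0,0,0,1],[0.3,0,0,0,1],[0.15,0,0,0,1],[0,0,0,0,1],[0,0,0,0,1]]' 45;python3 -m pendant '[[0.15,0,0,0,1],[0.1,0,0,0,1],[0,0,0,0,1],[0,0,0,0,1]]' 45; python3 -c "
from cell import r;from h import *
go(r,(.5124,.1321,.172),94.1)"
```

```text
t: 7.23
tool_pos: [0.5122, 0.1322, 0.1837]
tcp_rot: [[-0.002, 0.072, -0.997], [-0.0, -0.997, -0.072], [-1.0, -0.0, 0.002]]
force: [0.3, 0.3, -1.3]
grip_width: 0.254
t: 7.57
tool_pos: [0.5127, 0.1322, 0.1745]
tcp_rot: [[-0.0, 0.072, -0.997], [-0.0, -0.997, -0.072], [-1.0, 0.0, 0.0]]
force: [-1.9, -0.0, 3.8]
grip_width: 0.254
t 7.57 pos [0.5127 0.1322 0.1745] jaw -85.9 q1,q6 [0.04 1.54] tilt [-0.     -0.0001] w 0.254 F [-1.9 -0.   3.8]
shift units [0.06 0.   0.01]
turn units 0.0
```

```bash
python3 -m pendant '[[0.06,0,0,0,1],[0,0,0,0,1],[0,0,0,0,1],[0,0,0,0,1],[0,0,0,0,1]]' 45; python3 - <<'E'
from cell import r;from h import *
go(r,(.5124,.1321,.172),94.1)
f=r.grab_frame('scene');cv2.imwrite('pics/s6.png',f['pixels'][:,:,::-1])
E
```

```text
t: 7.98
tool_pos: [0.5127, 0.1322, 0.172]
tcp_rot: [[0.0, 0.072, -0.997], [-0.0, -0.997, -0.072], [-1.0, 0.0, -0.0]]
force: [-1.8, 0.5, 3.5]
grip_width: 0.253
t 7.98 pos [0.5127 0.1322 0.172 ] jaw -85.9 q1,q6 [0.04 1.54] tilt [ 0.0001 -0.    ] w 0.253 F [-1.8  0.5  3.5]
shift units [0.   0.   0.01]
turn units 0.0
```

View pics/s6.png

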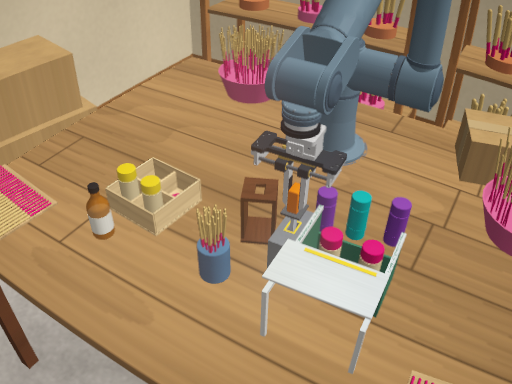

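The cover has sprung open, showing pink caps at (330,238) and (371,252). I'll withdraw the key and look at the empty stand.

```bash
python3 -m pendant '[[-0.3,0,0,0,1],[-0.7,0,0,0,1],[-0.8,0,0,0,1],[-0.8,0,0,0,1],[-0.7,0,0,0,1],[-0.4,0,0,0,1],[0,0,0,0,1],[0,0,0,0,1],[0,0,0,0,1]]' 40; python3 - <<'E'
from cell import r;from h import *;from m import meas
go(r,(.464,.0185,.31),115.6)
f=r.grab_frame('wrist');pickle.dump(f,open('w7.pkl','wb'));cv2.imwrite('pics/w7.png',f['pixels'][:,:,::-1])
meas(f,['stand','cap','slot'])
from blade import blade;blade(r,('scene',))
f=r.grab_frame('scene');pickle.dump(f,open('s7.pkl','wb'));cv2.imwrite('pics/s7.png',f['pixels'][:,:,::-1])
f=r.grab_frame('top');pickle.dump(f,open('t7.pkl','wb'));crop(f,(70,80,290,240),3.6,'pics/t7.png')
E
```

```text
t: 8.78
tool_pos: [0.512, 0.1322, 0.3179]
tcp_rot: [[-0.003, 0.071, -0.997], [-0.0, -0.997, -0.071], [-1.0, -0.0, 0.003]]
force: [0.3, 0.2, -1.9]
grip_width: 0.254
t 8.78 pos [0.512  0.1322 0.3179] jaw -85.9 q1,q6 [0.04 1.54] tilt [-0.0027 -0.    ] w 0.254 F [ 0.3  0.2 -1.9]
shift units [0.2  2.75 1.4 ]
turn units -3.58
stand 508 [ 75. 157.] z 0.1321 rect [508.5 355.6] [155.    3.6] 3.8
stand 3465 [348. 217.] z 0.1348 rect [462.7  17.4] [81.2 80.6] 25.7
cap 1196 [189. 172.] z 0.1277 rect [505.7 220.3] [46.6 46.6] 89.6
cap 1304 [118. 174.] z 0.1275 rect [495.8 310.7] [47.  45.9] 86.2
slot 275 [260. 169.] z 0.1105 rect [511.5 131.7] [41.3 24.9] 4.5
scene (-0.05, -0.03) 334 y [-0.025  -0.0023  0.0199] z [-0.0161 -0.0099  0.0107] maxx -0.03
scene (-0.02, 0.0) 214 y [-0.0247 -0.0044  0.0197] z [-0.0167 -0.0129 -0.0027] maxx -0.0002
scene (0.005, 0.02) 248 y [-0.0227 -0.0099  0.0186] z [-0.0238 -0.0144  0.0192] maxx 0.0188
scene (0.03, 0.06) 76 y [-0.0051 -0.0035  0.0015] z [-0.0089 -0.0068  0.0082] maxx 0.0599
scene (0.06, 0.09) 81 y [-0.0053 -0.0039  0.002 ] z [-0.0094 -0.0064  0.0082] maxx 0.0889
scene (0.09, 0.12) 80 y [-0.0052 -0.0039  0.0022] z [-0.009  -0.0061  0.0102] maxx 0.1182
scene (0.12, 0.128) 21 y [-0.0051 -0.004   0.002 ] z [-0.0086 -0.0051  0.0102] maxx 0.1277
scene (0.128, 0.15) 14 y [-0.0043 -0.0034  0.0005] z [-0.0082 -0.0058  0.0073] maxx 0.136
```

View pics/w7.png

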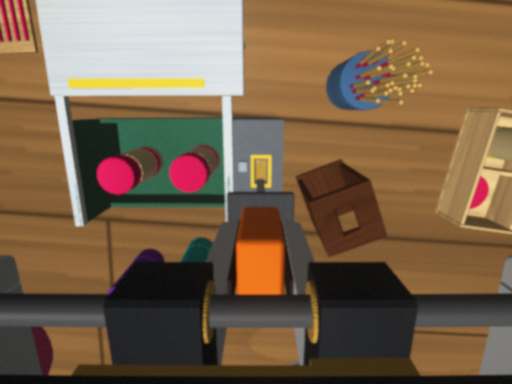

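View pics/t7.png

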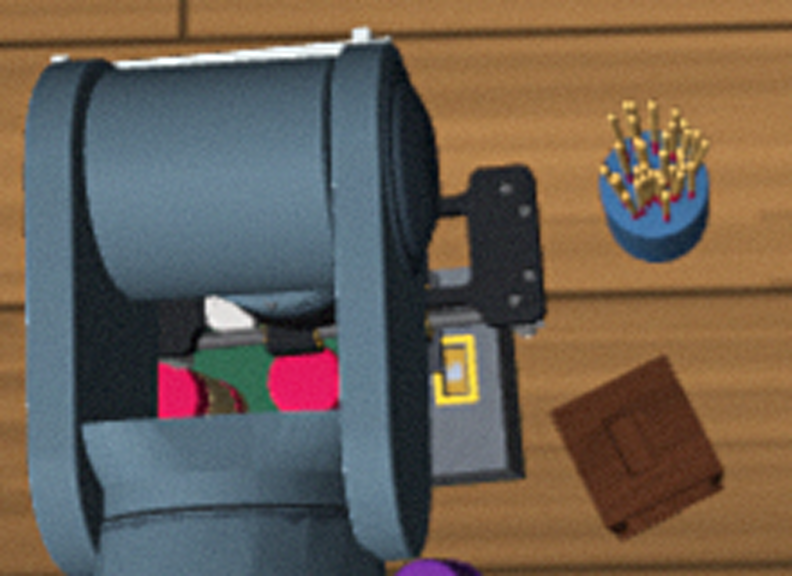

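```bash
cat > hole.py <<'E'
from h import *
def hole(f):
    P=cloud(f);l,t,r_,b=0,0,512,384
    v,u=np.mgrid[0:384,0:512]
    T=ray(f,np.stack([u,v],-1).reshape(-1,2),.135).reshape(384,512,3)
    m=(P[...,2]<.128)&(np.hypot(T[...,0]-.4625,T[...,1]-.0178)<.03)
    q=T[m][:,:2];rr=cv2.minAreaRect(q.astype(np.float32)*1000);print('hole',m.sum(),np.round(rr[0],1),np.round(rr[1],1),round(rr[2],1))
E
python3 -c "
from hole import *
for n in('w7','t7'):hole(pickle.load(open(n+'.pkl','rb')))"
```

```text
hole 412 [464.   19.1] [33.5 20.9] 25.5
hole 167 [461.1  19. ] [35.6 21.7] 25.5
```

```bash
python3 -m pendant '[[0,0.8,0.4,0,1],[0,0.8,0.4,0,1],[0,0.75,0.4,0,1],[0,0.4,0.2,-0.57,1],[0,0,0,-1,1],[0,0,0,-1,1],[0,0,0,-1,1],[0,0,0,0,1],[0,0,0,0,1],[0,0,0,0,1]]' 40; python3 - <<'E'
from cell import r;from h import *;from hole import hole
go(r,(.4639,.0192,.154),115.5)
f=r.grab_frame('wrist');pickle.dump(f,open('w8.pkl','wb'));crop(f,(180,100,360,260),4,'pics/w8.png');hole(f)
f=r.grab_frame('scene');crop(f,(220,120,300,260),4,'pics/s8.png')
E
```

```text
t: 9.82
tool_pos: [0.4646, 0.0186, 0.3194]
tcp_rot: [[-0.001, 0.429, -0.903], [0.0, -0.903, -0.429], [-1.0, -0.0, 0.001]]
force: [0.1, -0.0, -1.0]
grip_width: 0.252
t 9.82 pos [0.4646 0.0186 0.3194] jaw -64.6 q1,q6 [-0.2   0.92] tilt [-0.0007  0.0002] w 0.252 F [ 0.1 -0.  -1. ]
shift units [ 4.14 -0.02  0.01]
turn units -0.02
hole 407 [463.5  17. ] [33.5 20.9] 25.5
```

View pics/w8.png

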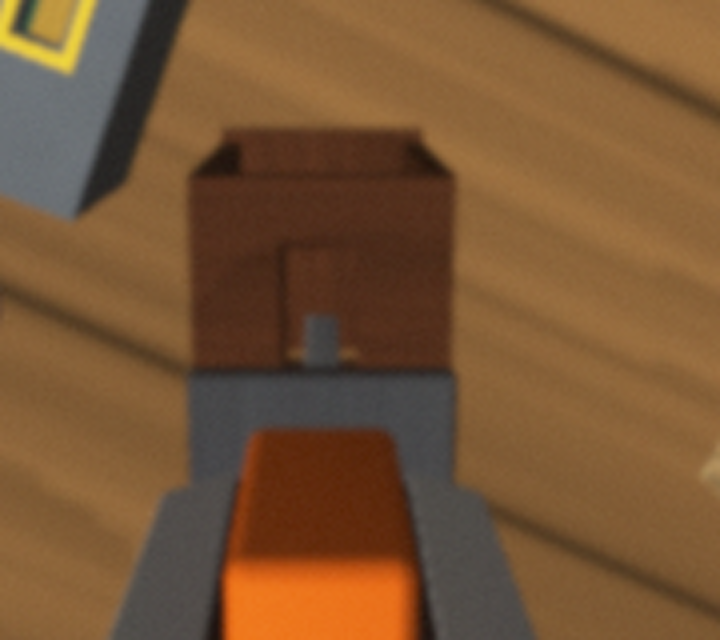

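View pics/s8.png

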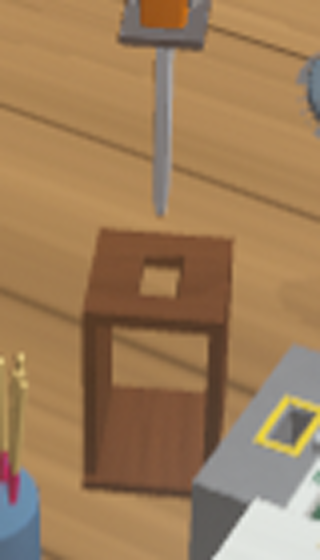

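The blade is lined up over the stand's slot. Lowering it in.

```bash
python3 -m pendant '[[0.5,0,0,0,1],[0.6,0,0,0,1],[0.5,0,0,0,1],[0.4,0,0,0,1],[0,0,0,0,1]]' 40;python3 -m pendant '[[0.6,0,0,0,1],[0.6,0,0,0,1],[0.5,0,0,0,1],[0.3,0,0,0,1],[0.1,0,0,0,1],[0,0,0,0,1],[0,0,0,0,1],[0,0,0,0,1]]' 40; python3 -c "
from cell import r;from h import *
go(r,(.4639,.0192,.152),115.5)"
```

```text
t: 10.33
tool_pos: [0.4625, 0.0191, 0.2359]
tcp_rot: [[-0.007, 0.43, -0.903], [0.001, -0.903, -0.43], [-1.0, -0.004, 0.006]]
force: [0.2, 0.9, -2.8]
grip_width: 0.252
t: 11.0
tool_pos: [0.4658, 0.0183, 0.1575]
tcp_rot: [[0.003, 0.431, -0.902], [-0.001, -0.902, -0.431], [-1.0, 0.002, -0.002]]
force: [0.5, 0.4, -1.1]
grip_width: 0.252
t 11.0 pos [0.4658 0.0183 0.1575] jaw -64.49 q1,q6 [-0.2   0.92] tilt [ 0.0028 -0.0006] w 0.252 F [ 0.5  0.4 -1.1]
shift units [ 0.14 -0.04  0.03]
turn units 0.0
```

```bash
python3 -m pendant '[[0.09,0,0,0,1],[0,0,0,0,1],[0,0,0,0,1],[0,0,0,0,0.2],[0,0,0,0,0],[0,0,0,0,-0.2],[0,0,0,0,-0.2],[0,0,0,0,-0.2],[0,0,0,0,-0.2]]' 40; python3 -c "
from cell import r;from h import *
go(r,(.4639,.0192,.152),115.5)"
```

```text
t: 11.75
tool_pos: [0.4647, 0.0185, 0.1523]
tcp_rot: [[0.0, 0.431, -0.902], [-0.0, -0.902, -0.431], [-1.0, 0.0, -0.0]]
force: [-0.4, 0.3, 0.4]
grip_width: 0.596
t 11.75 pos [0.4647 0.0185 0.1523] jaw -64.48 q1,q6 [-0.2   0.92] tilt [ 0.0002 -0.    ] w 0.596 F [-0.4  0.3  0.4]
shift units [ 0.01 -0.02  0.01]
turn units 0.0
```

```bash
python3 -m pendant '[[-0.3,0,0,0,-0.2],[-0.8,0,0,0,-0.3],[-0.9,0,0,0,-0.7],[-0.9,0,0,0,-0.7],[-0.9,0,0,0,-0.7],[-0.5,0,0,0,-0.7],[0,0,0,0,-0.7],[0,0,0,0,-0.7]]' 40; python3 - <<'E'
from cell import r;from h import *;from m import meas
go(r,(.506,.221,.30),4.1)
f=r.grab_frame('wrist');pickle.dump(f,open('w9.pkl','wb'));cv2.imwrite('pics/w9.png',f['pixels'][:,:,::-1])
meas(f,['handle','collar','stand','cap','disc','crate'])
f=r.grab_frame('scene');crop(f,(190,130,420,300),3.4,'pics/s9.png')
E
```

```text
t: 12.42
tool_pos: [0.4651, 0.0184, 0.325]
tcp_rot: [[0.002, 0.431, -0.902], [-0.0, -0.902, -0.431], [-1.0, 0.001, -0.002]]
force: [0.7, 0.3, -1.0]
grip_width: 0.851
t 12.42 pos [0.4651 0.0184 0.325 ] jaw -64.48 q1,q6 [-0.2   0.92] tilt [ 0.0021 -0.0005] w 0.851 F [ 0.7  0.3 -1. ]
shift units [ 0.62 -4.13 -3.1 ]
turn units -11.43
handle 779 [260. 186.] z 0.1966 rect [463.7  17.2] [35.3 23.3] 26.1
collar 691 [261. 171.] z 0.1408 rect [463.9  16.9] [51.1 43.9] 25.9
stand 110 [ 2. 11.] z 0.1307 rect [504.7 355.1] [29.3  2.9] 4.5
stand 331 [166.  71.] z 0.1326 rect [523.1 166.4] [158.5   1.5] 4.2
stand 2423 [260. 172.] z 0.1349 rect [463.   16.9] [79.5 80.2] 25.6
cap 1858 [45. 42.] z 0.1275 rect [495.  310.4] [47.3 46.5] 14.2
cap 1585 [120.  69.] z 0.1277 rect [504.1 220.7] [46.8 46.7] 89.4
disc 516 [394. 212.] z 0.0078 rect [ 480.3 -233.1] [34.7 56.8] 85.2
disc 391 [435. 236.] z 0.0079 rect [ 474.3 -321.2] [30.7 55.8] 86.9
crate 73 [41.  9.] z 0.0693 rect [526.6 359.7] [23.6  2.6] 3.3
crate 103 [83. 54.] z 0.0696 rect [497.6 296.3] [45.2 17.9] 8.8
crate 96 [29. 71.] z 0.0697 rect [446.5 353.1] [33.8  3.2] 5.5
crate 1027 [425. 187.] z 0.0694 rect [ 522.1 -251.6] [146.2 176. ] 85.4
crate 105 [ 43. 168.] z 0.069 rect [321.8 301.5] [43.7 17.4] 35.7
crate 87 [431. 170.] z 0.0694 rect [ 565.2 -215. ] [45.7 20.6] 7.8
crate 66 [107. 174.] z 0.0695 rect [356.3 215.7] [42.5 15.5] 62.0
crate 192 [484. 244.] z 0.069 rect [ 502.3 -352.4] [ 7.5 69.7] 87.0
crate 159 [162. 369.] z 0.0693 rect [62.3 16.3] [15.  82.8] 17.3
```

View pics/w9.png

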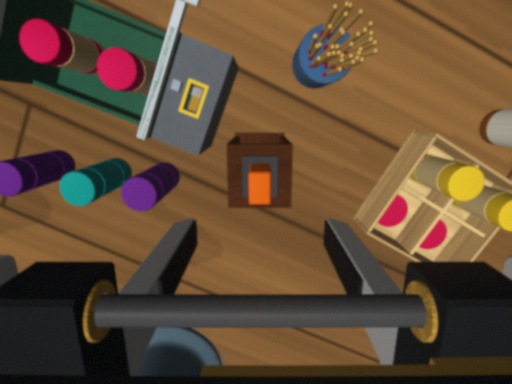

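View pics/s9.png

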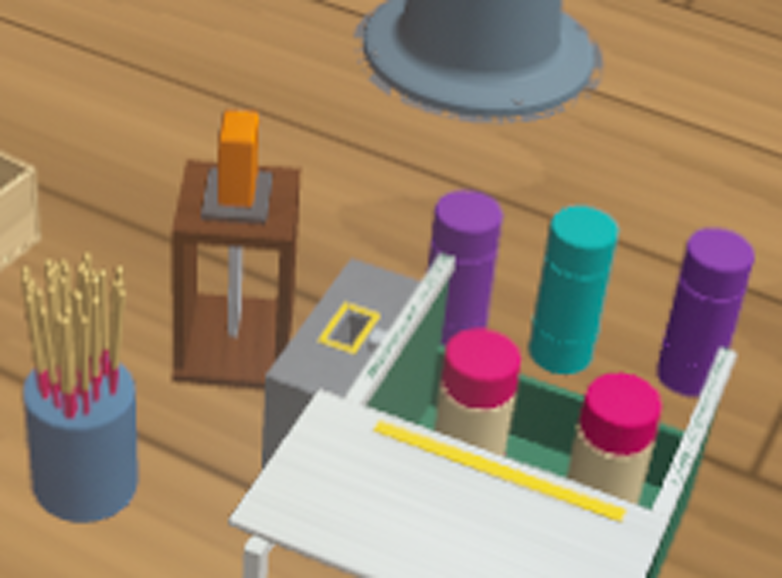

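The key hangs by its collar again. In that crop the pink tubes are at (480,365) and (620,412), and the purple and turquoise look-alikes are outside the box. I'm going to the nearer pink tube.

```bash
python3 -m pendant '[[0,-0.8,-0.6,0,-0.7],[0,-0.8,-0.6,0,-0.7],[0,-0.8,-0.6,0,-0.7],[0,-0.8,-0.6,0,-0.7],[0,-0.8,-0.6,0,-0.7],[0,-0.13,-0.1,-1,-0.7],[0,0,0,-1,-0.7],[0,0,0,-1,-0.7],[0,0,0,-1,-0.7],[0,0,0,-1,-0.7]]' 30; python3 -m pendant '[[0,0,0,-1,-0.7],[0,0,0,-1,-0.7],[0,0,0,-1,-0.7],[0,0,0,-1,-0.7],[0,0,0,-1,-0.7],[0,0,0,-1,-0.7],[0,0,0,-0.43,-0.7],[0,0,0,0,-0.7],[0,0,0,0,-0.7]]' 30; python3 - <<'E'
from cell import r;from h import *;from m import meas
go(r,(.505,.221,.085),4.1)
f=r.grab_frame('wrist');pickle.dump(f,open('w10.pkl','wb'));cv2.imwrite('pics/w10.png',f['pixels'][:,:,::-1])
meas(f,['cap'])
f=r.grab_frame('scene');meas(f,['cap','strip'])
E
```

```text
t: 13.35
tool_pos: [0.5044, 0.221, 0.3213]
tcp_rot: [[-0.005, 0.827, -0.561], [-0.001, -0.562, -0.827], [-1.0, -0.003, 0.004]]
force: [-0.1, 0.7, 0.1]
grip_width: 0.853
t: 14.1
tool_pos: [0.5047, 0.2208, 0.3222]
tcp_rot: [[-0.003, 0.998, 0.07], [-0.001, 0.07, -0.998], [-1.0, -0.003, 0.001]]
force: [0.4, 0.5, -0.4]
grip_width: 0.847
t 14.1 pos [0.5047 0.2208 0.3222] jaw 4.02 q1,q6 [0.21 0.14] tilt [-0.0033 -0.0007] w 0.847 F [ 0.4  0.5 -0.4]
shift units [ 5.93  0.03 -0.01]
turn units -0.01
cap 1287 [257.  95.] z 0.1279 rect [495.8 311.7] [46.1 45.1] 4.1
cap 1127 [260. 170.] z 0.1277 rect [505.  222.6] [45.3 46.5] 4.8
cap 62 [504.  49.] z 0.1164 rect [-986.8  391.3] [129.8  40.2] 12.8
cap 75 [497. 194.] z 0.1221 rect [149.3 516.6] [11.4 45.3] 67.8
cap 440 [331. 238.] z 0.1269 rect [505.8 223.1] [46.4 48. ] 66.6
cap 455 [372. 251.] z 0.1263 rect [497.6 312.6] [48.2 45.6] 11.4
strip 233 [337. 268.] z 0.1454 rect [607.5 275.7] [ 12.4 148. ] 4.1
```

View pics/w10.png

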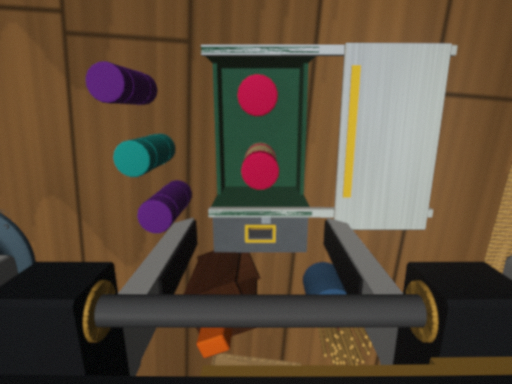

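The pink cap at (260,170) is centred between the fingers. I'll descend and grip.

```bash
python3 -m pendant '[[0.6,0,-0.03,0,-0.7],[0.9,0,0,0,-0.7],[1,0,0,0,-0.7],[1,0,0,0,-0.7],[0.9,0,0,0,-0.7],[0.8,0,0,0,-0.7],[0.5,0,0,0,-0.7],[0.2,0,0,0,-0.7],[0,0,0,0,-0.7],[0,0,0,0,-0.7]]' 25; python3 -c "
from cell import r;from h import *
go(r,(.505,.222,.085),4.1)"
```

```text
t: 15.03
tool_pos: [0.5059, 0.2224, 0.089]
tcp_rot: [[0.001, 0.997, 0.071], [0.0, 0.071, -0.997], [-1.0, 0.001, -0.0]]
force: [0.3, 0.3, -0.1]
grip_width: 0.85
t 15.03 pos [0.5059 0.2224 0.089 ] jaw 4.08 q1,q6 [0.21 0.14] tilt [0.0009 0.0002] w 0.85 F [ 0.3  0.3 -0.1]
shift units [ 0.1  -0.02  0.01]
turn units -0.0
```

```bash
python3 -m pendant '[[0.03,0,0,0,0],[0,0,0,0,0.3],[0,0,0,0,0.3],[0,0,0,0,0.3],[0,0,0,0,0.3],[0,0,0,0,0.3],[0,0,0,0,0.3],[0,0,0,0,0.3],[0,0,0,0,0.3],[0,0,0,0,0.3]]' 25; python3 -m pendant '[[0,0,0,0,0.3],[0,0,0,0,0.3],[-0.4,0,0,0,0.3]]'; python3 -c "
from cell import r;from h import *
go(r,(.505,.222,.085),4.1)"
```

```text
t: 15.87
tool_pos: [0.5055, 0.2223, 0.0875]
tcp_rot: [[0.0, 0.997, 0.072], [0.0, 0.072, -0.997], [-1.0, 0.0, -0.0]]
force: [-1.3, -0.7, 4.6]
grip_width: 0.508
t: 16.12
tool_pos: [0.5028, 0.2216, 0.0998]
tcp_rot: [[-0.006, 0.997, 0.071], [-0.001, 0.071, -0.997], [-1.0, -0.006, 0.001]]
force: [-0.2, -0.3, -1.5]
grip_width: 0.509
t 16.12 pos [0.5028 0.2216 0.0998] jaw 4.1 q1,q6 [0.21 0.14] tilt [-0.0063 -0.0014] w 0.509 F [-0.2 -0.3 -1.5]
shift units [ 0.37  0.06 -0.01]
turn units -0.0
```

```bash
python3 -m pendant '[[-0.6,0,0,0,0.3],[-0.9,0,0,0,0.3],[-1,0,0,0,0.3],[-1,0,0,0,0.3],[-0.9,0,0,0,0.3],[-0.7,0,0,0,0.3],[-0.4,0,0,0,0.3],[0,0,0,0,0.3],[0,0,0,0,0.3]]'; python3 - <<'E'
from cell import r;from h import *
go(r,(.481,-.221,.32),-4.2)
f=r.grab_frame('scene');cv2.imwrite('pics/s11.png',f['pixels'][:,:,::-1])
E
```

```text
t: 16.87
tool_pos: [0.5053, 0.2222, 0.3224]
tcp_rot: [[0.0, 0.997, 0.071], [-0.0, 0.071, -0.997], [-1.0, 0.0, 0.0]]
force: [-0.2, -1.4, -1.7]
grip_width: 0.51
t 16.87 pos [0.5053 0.2222 0.3224] jaw 4.1 q1,q6 [0.21 0.14] tilt [ 0.0001 -0.0001] w 0.51 F [-0.2 -1.4 -1.7]
shift units [ 0.06 -1.4  11.01]
turn units 1.38
```

View pics/s11.png

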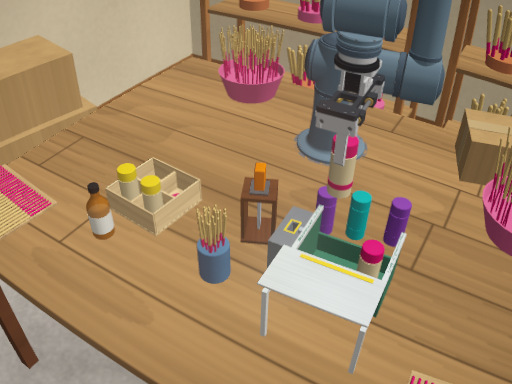

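The tube is held upright at (343,165). Carrying it to the crate.

```bash
python3 -m pendant '[[0,-0.05,0.4,0,0.3],[0,-0.1,0.8,0,0.3],[0,-0.12,0.9,0,0.3],[0,-0.12,0.9,0,0.3],[0,-0.12,0.9,0,0.3],[0,-0.12,0.9,0,0.3],[0,-0.12,0.9,0,0.3],[0,-0.12,0.9,0,0.3],[0,-0.12,0.9,0,0.3],[0,-0.12,0.9,0,0.3]]'; python3 -m pendant '[[0,-0.12,0.9,0,0.3],[0,-0.12,0.8,0,0.3],[0,-0.12,0.6,0,0.3],[0,0,0.3,0.7,0.3],[0,0,0,0.68,0.3],[0,0,0,0,0.3],[0,0,0,0,0.3]]'; python3 - <<'E'
from cell import r;from h import *;from m import meas
go(r,(.481,-.221,.13),-4.2)
f=r.grab_frame('wrist');cv2.imwrite('pics/w12.png',f['pixels'][:,:,::-1])
meas(f,['pack','disc','crate'])
f=r.grab_frame('scene');cv2.imwrite('pics/s12.png',f['pixels'][:,:,::-1])
E
```

```text
t: 17.75
tool_pos: [0.4836, -0.1173, 0.3199]
tcp_rot: [[-0.004, 0.997, 0.071], [0.002, 0.071, -0.997], [-1.0, -0.004, -0.002]]
force: [0.8, 0.2, -1.5]
grip_width: 0.51
t: 18.33
tool_pos: [0.4774, -0.2204, 0.3205]
tcp_rot: [[-0.003, 0.997, -0.071], [0.003, -0.071, -0.997], [-1.0, -0.003, -0.002]]
force: [0.5, 0.2, -2.2]
grip_width: 0.513
t 18.33 pos [ 0.4774 -0.2204  0.3205] jaw -4.09 q1,q6 [-0.65 -0.58] tilt [-0.0033  0.0026] w 0.513 F [ 0.5  0.2 -2.2]
shift units [4.76 0.11 0.02]
turn units 0.02
pack 1099 [330. 172.] z 0.1246 rect [ 566.5 -227.9] [45.5 46. ] 43.8
pack 450 [333. 232.] z 0.1246 rect [ 570.9 -307.8] [22.3 46.7] 28.5
disc 897 [262. 158.] z 0.0078 rect [ 481.4 -219.6] [51.  56.2] 80.0
crate 75 [243.  12.] z 0.0698 rect [469.9 -23.3] [58.5  1. ] 26.1
crate 65 [362.   6.] z 0.07 rect [623.4 -27.4] [ 6.3 39.2] 73.7
crate 1089 [306. 164.] z 0.0694 rect [ 521.1 -267.3] [174.2 174.8] 85.9
crate 109 [387. 204.] z 0.0702 rect [ 663.2 -296.9] [55.9 24.8] 59.5
```

View pics/w12.png

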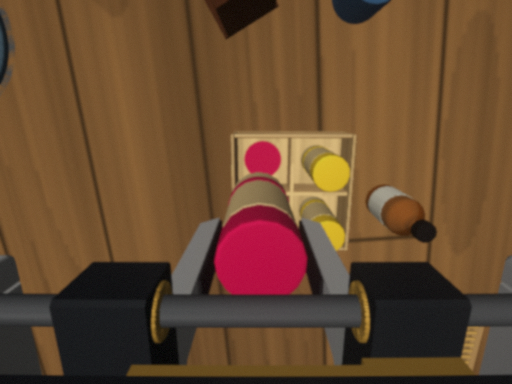

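View pics/s12.png

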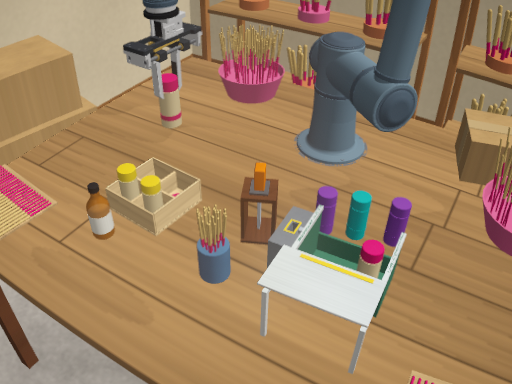

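The empty disc is visible at (262,158) beyond the tube, and the measured offset is 0.1 unit along the jaw. Lowering in two stages.

```bash
python3 -m pendant '[[0.6,0.1,0,0,0.3],[0.9,0,0,0,0.3],[0.9,0,0,0,0.3],[0.9,0,0,0,0.3],[0.8,0,0,0,0.3],[0.4,0,0,0,0.3],[0.2,0,0,0,0.3],[0,0,0,0,0.3],[0,0,0,0,0.3]]'; python3 - <<'E'
from cell import r;from h import *;from m import meas
go(r,(.481,-.221,.088),-4.2)
f=r.grab_frame('scene');crop(f,(70,120,230,260),5,'pics/s13.png')
f=r.grab_frame('wrist');cv2.imwrite('pics/w13.png',f['pixels'][:,:,::-1])
meas(f,['pack','disc','crate'])
E
```

```text
t: 19.18
tool_pos: [0.4827, -0.2212, 0.1359]
tcp_rot: [[0.001, 0.997, -0.072], [-0.001, -0.072, -0.997], [-1.0, 0.001, 0.001]]
force: [-0.2, 0.3, -0.9]
grip_width: 0.504
t 19.18 pos [ 0.4827 -0.2212  0.1359] jaw -4.12 q1,q6 [-0.64 -0.57] tilt [ 0.0009 -0.0007] w 0.504 F [-0.2  0.3 -0.9]
shift units [ 1.2  -0.04 -0.  ]
turn units 0.01
pack 3925 [380. 223.] z 0.1247 rect [ 566.4 -227.9] [46.9 47.1] 86.0
disc 827 [255. 170.] z 0.0078 rect [ 480.6 -210.9] [57.7 36.2] 2.6
crate 2063 [302. 163.] z 0.0695 rect [ 525.3 -210.8] [ 61.5 175.9] 85.9
crate 69 [258. 177.] z 0.0694 rect [ 484.2 -202.4] [ 9.2 36.8] 88.5
crate 117 [343. 184.] z 0.0699 rect [ 555.5 -212.9] [38.  10.1] 37.5
crate 367 [464. 258.] z 0.07 rect [ 669.  -288.4] [52.8 20.1] 26.3
crate 73 [399. 256.] z 0.0694 rect [ 605.2 -281.8] [12.3  5.3] 87.8
crate 571 [267. 330.] z 0.0695 rect [ 482.2 -350.2] [  6.1 109.1] 85.5
```

View pics/s13.png

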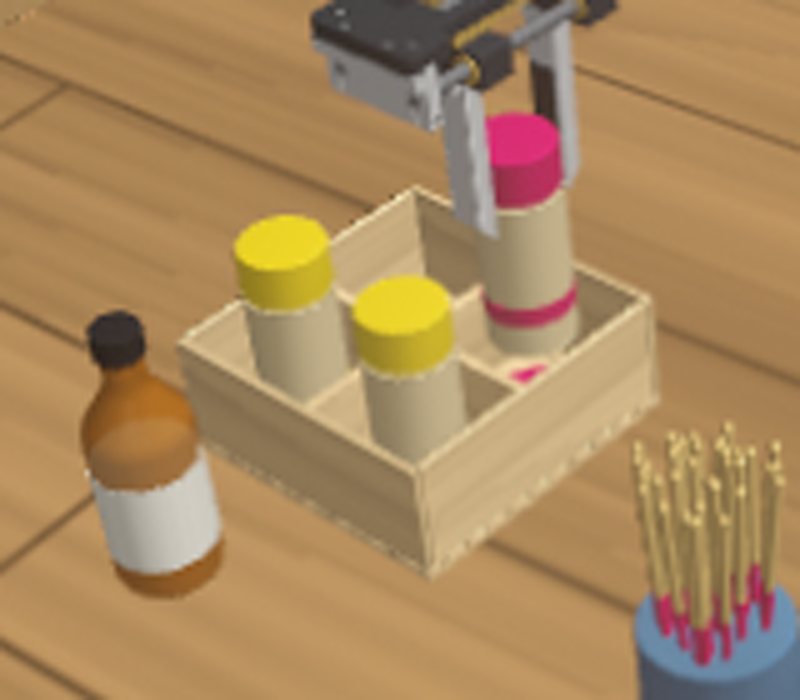

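View pics/w13.png

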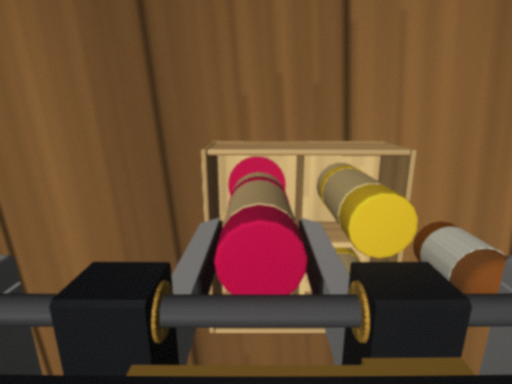

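```bash
python3 -m pendant '[[0.4,-0.03,0,0,0.3],[0.4,0,0,0,0.3],[0.2,0,0,0,0.3],[0.1,0,0,0,0.3],[0,0,0,0,0.3],[0,0,0,0,0.3],[0,0,0,0,0.3]]'; python3 - <<'E'
from cell import r;from h import *
go(r,(.481,-.221,.088),-4.2)
E
```

```text
t: 19.87
tool_pos: [0.4817, -0.2216, 0.0922]
tcp_rot: [[0.002, 0.997, -0.073], [-0.001, -0.073, -0.997], [-1.0, 0.002, 0.001]]
force: [-0.2, -0.9, -1.3]
grip_width: 0.511
t 19.87 pos [ 0.4817 -0.2216  0.0922] jaw -4.18 q1,q6 [-0.65 -0.57] tilt [ 0.0017 -0.0012] w 0.511 F [-0.2 -0.9 -1.3]
shift units [ 0.11 -0.02 -0.01]
turn units 0.0
```

```bash
python3 -m pendant '[[0.08,0,0,0,0.3],[0,0,0,0,0.3],[0,0,0,0,0.3]]'; python3 -m pendant '[[0.03,0,0,0,0.3],[0,0,0,0,0.3],[0,0,0,0,0.3]]'
```

```text
t: 20.12
tool_pos: [0.481, -0.2211, 0.088]
tcp_rot: [[0.0, 0.997, -0.073], [-0.0, -0.073, -0.997], [-1.0, 0.0, 0.0]]
force: [-0.3, 1.2, -1.6]
grip_width: 0.509
t: 20.37
tool_pos: [0.4812, -0.2214, 0.0875]
tcp_rot: [[0.0, 0.997, -0.073], [-0.001, -0.073, -0.997], [-1.0, 0.0, 0.001]]
force: [-2.9, 1.0, 5.8]
grip_width: 0.51
```

Contact with the disc confirmed. Releasing.

```bash
python3 -m pendant '[[0,0,0,0,0.2],[0,0,0,0,-0.1],[0,0,0,0,-0.35],[0,0,0,0,-0.35],[0,0,0,0,-0.35],[0,0,0,0,-0.35]]'; python3 -m pendant '[[-0.3,0,0,0,-0.35],[-0.8,0,0,0,-0.35],[-1,0,0,0,-0.35],[-1,0,0,0,-0.35],[-1,0,0,0,-0.35],[-0.9,0,0,0,-0.35],[-0.5,0,0,0,-0.7],[-0.3,0,0,0,-0.7],[0,0,0,0,-0.7]]'; python3 - <<'E'
from cell import r;from h import *;from m import meas
go(r,(.4965,.312,.32),4.1)
f=r.grab_frame('wrist');cv2.imwrite('pics/w14.png',f['pixels'][:,:,::-1])
meas(f,['pack','disc','cap'])
f=r.grab_frame('scene');crop(f,(70,120,230,260),5,'pics/s14.png')
E
```

```text
t: 20.87
tool_pos: [0.4809, -0.221, 0.0865]
tcp_rot: [[-0.0, 0.997, -0.073], [0.0, -0.073, -0.997], [-1.0, -0.0, -0.0]]
force: [-0.2, -0.3, 0.0]
grip_width: 0.672
t: 21.62
tool_pos: [0.4819, -0.2217, 0.3224]
tcp_rot: [[0.005, 0.997, -0.073], [-0.004, -0.073, -0.997], [-1.0, 0.005, 0.003]]
force: [0.3, -0.4, 0.5]
grip_width: 0.835
t 21.62 pos [ 0.4819 -0.2217  0.3224] jaw -4.17 q1,q6 [-0.65 -0.57] tilt [ 0.0049 -0.0036] w 0.835 F [ 0.3 -0.4  0.5]
shift units [ 1.000e-02 -6.100e-01 -1.333e+01]
turn units -1.38
pack 1084 [325. 170.] z 0.1246 rect [ 566.4 -227.5] [46.1 45.2] 84.3
pack 532 [315. 232.] z 0.1245 rect [ 552.2 -312.1] [47.  29.2] 81.0
disc 150 [257. 147.] z 0.0079 rect [ 481.2 -210. ] [31.8 57. ] 87.5
disc 825 [258. 208.] z 0.0077 rect [ 474.3 -309.8] [52.7 56.2] 86.9
cap 1100 [257. 169.] z 0.1277 rect [ 480.5 -220.2] [46.1 45. ] 86.6
```

View pics/s14.png

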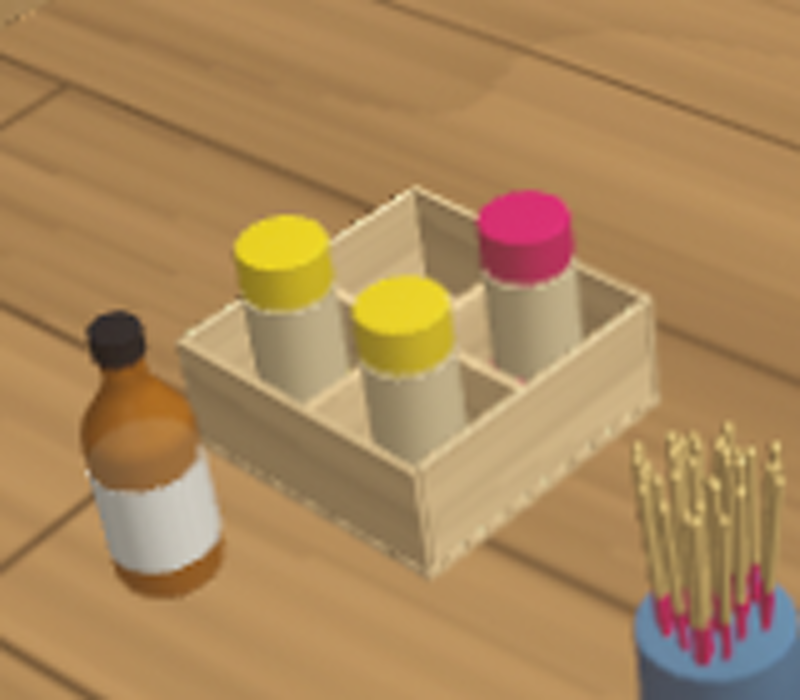

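The first tube stands upright in the crate, cap at (525,235) in the crop. Now the second one.

```bash
python3 -m pendant '[[0,-0.04,-0.6,0,-0.7],[0,-0.04,-0.95,0,-0.7],[0,-0.04,-0.95,0,-0.7],[0,-0.04,-0.95,0,-0.7],[0,-0.04,-0.95,0,-0.7],[0,-0.04,-0.95,0,-0.7],[0,-0.04,-0.95,0,-0.7],[0,-0.04,-0.95,0,-0.7],[0,-0.04,-0.95,0,-0.7],[0,-0.04,-0.95,0,-0.7]]'; python3 -m pendant '[[0,-0.04,-0.95,0,-0.7],[0,-0.04,-0.95,0,-0.7],[0,-0.04,-0.95,0,-0.7],[0,-0.04,-0.8,0,-0.7],[0,-0.04,-0.53,0,-0.7],[0,0,0,-0.7,-0.7],[0,0,0,-0.68,-0.7],[0,0,0,0,-0.7],[0,0,0,0,-0.7]]'; python3 - <<'E'
from cell import r;from h import *;from m import meas
go(r,(.4965,.312,.088),4.1)
f=r.grab_frame('wrist');cv2.imwrite('pics/w15.png',f['pixels'][:,:,::-1])
meas(f,['cap','strip'])
f=r.grab_frame('scene');meas(f,['cap'])
E
```

```text
t: 22.55
tool_pos: [0.4901, 0.147, 0.3158]
tcp_rot: [[-0.005, 0.997, -0.073], [-0.0, -0.073, -0.997], [-1.0, -0.005, 0.001]]
force: [0.1, -0.3, -0.3]
grip_width: 0.849
t: 23.3
tool_pos: [0.495, 0.3122, 0.3162]
tcp_rot: [[-0.004, 0.998, 0.07], [-0.001, 0.07, -0.998], [-1.0, -0.004, 0.001]]
force: [-0.5, -0.4, -1.1]
grip_width: 0.845
t 23.3 pos [0.495  0.3122 0.3162] jaw 4.0 q1,q6 [0.37 0.3 ] tilt [-0.0038 -0.0014] w 0.845 F [-0.5 -0.4 -1.1]
shift units [5.71 0.06 0.  ]
turn units -0.02
cap 1167 [260. 171.] z 0.1277 rect [496.2 312.9] [45.6 46.6] 3.2
strip 504 [351. 187.] z 0.1455 rect [604.6 303.2] [ 8.9 91.4] 4.4
cap 62 [504.  49.] z 0.1152 rect [-980.9  393.3] [120.2  39.8] 11.3
cap 284 [175. 167.] z 0.1251 rect [ 483.6 -219.3] [45.9 44.9] 89.7
cap 116 [499. 198.] z 0.1219 rect [165.4 521. ] [71.1 27. ] 9.5
cap 456 [372. 251.] z 0.126 rect [496.7 312.4] [49.9 45.6] 11.4
```

View pics/w15.png

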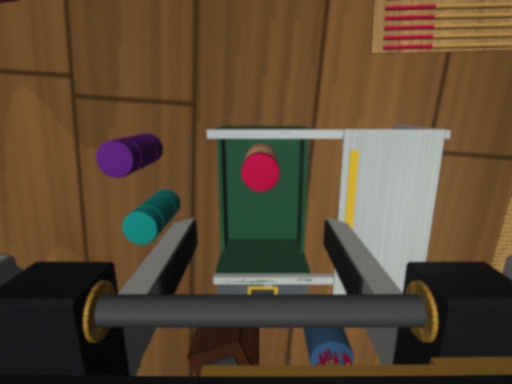

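The second pink cap at (260,171) is centred between the fingers.

```bash
python3 -m pendant '[[0.6,0.04,-0.01,0,-0.7],[0.9,0,0,0,-0.7],[1,0,0,0,-0.7],[1,0,0,0,-0.7],[0.9,0,0,0,-0.7],[0.7,0,0,0,-0.7],[0.4,0,0,0,-0.7],[0.2,0,0,0,-0.7],[0,0,0,0,-0.7],[0,0,0,0,-0.7]]' 25; python3 -m pendant '[[0,0,0,0,0],[0,0,0,0,0.3],[0,0,0,0,0.3],[0,0,0,0,0.3],[0,0,0,0,0.3],[0,0,0,0,0.3],[0,0,0,0,0.3],[0,0,0,0,0.3],[0,0,0,0,0.3],[0,0,0,0,0.3]]' 25; python3 -m pendant '[[0,0,0,0,0.3],[0,0,0,0,0.3],[-0.4,0,0,0,0.3]]'
```

```text
t: 24.23
tool_pos: [0.4979, 0.313, 0.0913]
tcp_rot: [[0.001, 0.997, 0.071], [0.0, 0.071, -0.997], [-1.0, 0.001, -0.0]]
force: [0.7, 1.4, -0.3]
grip_width: 0.849
t: 25.07
tool_pos: [0.4975, 0.3131, 0.091]
tcp_rot: [[0.0, 0.997, 0.072], [0.0, 0.072, -0.997], [-1.0, 0.0, -0.0]]
force: [-1.5, -0.2, 4.3]
grip_width: 0.51
t: 25.32
tool_pos: [0.495, 0.3119, 0.1032]
tcp_rot: [[-0.006, 0.997, 0.071], [-0.003, 0.071, -0.997], [-1.0, -0.006, 0.002]]
force: [-0.4, 0.0, -2.2]
grip_width: 0.514
```

```bash
python3 -m pendant '[[-0.6,0,0,0,0.3],[-0.9,0,0,0,0.3],[-1,0,0,0,0.3],[-1,0,0,0,0.3],[-0.9,0,0,0,0.3],[-0.7,0,0,0,0.3],[-0.4,0,0,0,0.3],[0,0,0,0,0.3],[0,0,0,0,0.3]]'; python3 - <<'E'
from cell import r;from h import *
go(r,(.475,-.307,.32),-4.2)
f=r.grab_frame('scene');cv2.imwrite('pics/s16.png',f['pixels'][:,:,::-1])
E
```

```text
t: 26.07
tool_pos: [0.4975, 0.3129, 0.326]
tcp_rot: [[0.0, 0.997, 0.071], [-0.0, 0.071, -0.997], [-1.0, 0.0, 0.0]]
force: [-0.6, 0.1, -2.0]
grip_width: 0.513
t 26.07 pos [0.4975 0.3129 0.326 ] jaw 4.1 q1,q6 [0.37 0.3 ] tilt [ 0.0002 -0.0001] w 0.513 F [-0.6  0.1 -2. ]
shift units [ 0.15 -1.67 15.42]
turn units 1.38
```

View pics/s16.png

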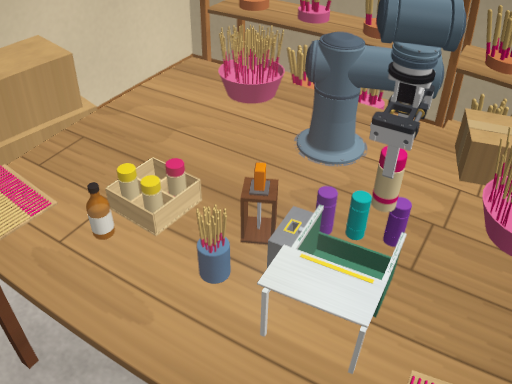

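The second tube is held upright at (390,180) and the bay is empty. Carrying it over.

```bash
python3 -m pendant '[[0,-0.05,0.4,0,0.3],[0,-0.1,0.8,0,0.3],[0,-0.1,0.92,0,0.3],[0,-0.1,0.92,0,0.3],[0,-0.1,0.92,0,0.3],[0,-0.1,0.92,0,0.3],[0,-0.1,0.92,0,0.3],[0,-0.1,0.92,0,0.3],[0,-0.1,0.92,0,0.3],[0,-0.1,0.92,0,0.3]]'; python3 -m pendant '[[0,-0.1,0.92,0,0.3],[0,-0.1,0.92,0,0.3],[0,-0.1,0.92,0,0.3],[0,-0.1,0.92,0,0.3],[0,-0.1,0.92,0,0.3],[0,-0.1,0.8,0,0.3],[0,-0.1,0.6,0,0.3],[0,0,0.3,0.7,0.3],[0,0,0.2,0.68,0.3],[0,0,0,0,0.3]]'; python3 -m pendant '[[0,0,0,0,0.3],[0,0,0,0,0.3]]';python3 - <<'E'
from cell import r;from h import *;from m import meas
go(r,(.475,-.307,.13),-4.2)
f=r.grab_frame('wrist');cv2.imwrite('pics/w17.png',f['pixels'][:,:,::-1])
meas(f,['pack','disc','cap'])
E
```

```text
t: 26.95
tool_pos: [0.4826, -0.0327, 0.3236]
tcp_rot: [[-0.004, 0.997, 0.072], [0.001, 0.072, -0.997], [-1.0, -0.004, -0.002]]
force: [1.2, -0.6, -1.2]
grip_width: 0.511
t: 27.78
tool_pos: [0.4729, -0.2935, 0.323]
tcp_rot: [[-0.004, 0.997, -0.076], [0.004, -0.076, -0.997], [-1.0, -0.004, -0.003]]
force: [-0.8, 0.9, -2.3]
grip_width: 0.513
t: 27.95
tool_pos: [0.4737, -0.2917, 0.325]
tcp_rot: [[-0.002, 0.997, -0.071], [0.002, -0.071, -0.997], [-1.0, -0.002, -0.002]]
force: [-0.3, 0.5, -1.2]
grip_width: 0.512
t 27.95 pos [ 0.4737 -0.2917  0.325 ] jaw -4.07 q1,q6 [-0.76 -0.68] tilt [-0.0019  0.002 ] w 0.512 F [-0.3  0.5 -1.2]
shift units [4.87 0.07 0.39]
turn units 0.02
pack 1233 [331. 115.] z 0.1248 rect [ 565.8 -228.7] [45.7 46.5] 73.7
pack 1046 [327. 183.] z 0.1246 rect [ 559.9 -313.1] [44.8 46.6] 2.0
disc 674 [262. 163.] z 0.0078 rect [ 476.6 -300.3] [41.3 57.1] 77.9
cap 1148 [261. 114.] z 0.1278 rect [ 480.7 -221.4] [44.3 44.5] 41.7
```

View pics/w17.png

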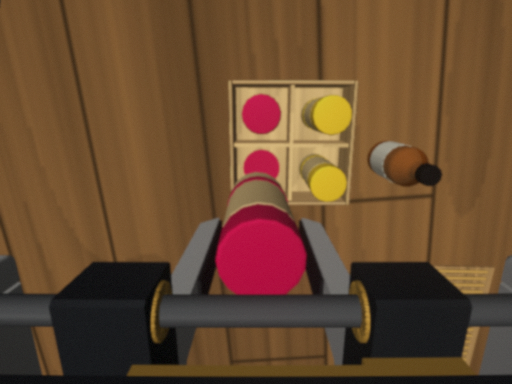

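The other disc shows at (262,163) and the placed cap at (261,114). I'll shift 15 mm further in −y and lower.

```bash
python3 -m pendant '[[0,0.05,0.39,0.02,0.3],[0,0,0,0,0.3],[0.6,0,0,0,0.3],[0.9,0,0,0,0.3],[0.9,0,0,0,0.3],[0.9,0,0,0,0.3],[0.8,0,0,0,0.3],[0.4,0,0,0,0.3],[0.2,0,0,0,0.3],[0,0,0,0,0.3]]';python3 -m pendant '[[0,0,0,0,0.3],[0,0,0,0,0.3]]'; python3 - <<'E'
from cell import r;from h import *
go(r,(.475,-.307,.091),-4.2)
f=r.grab_frame('scene');crop(f,(70,100,230,240),5,'pics/s18.png')
E
```

```text
t: 28.83
tool_pos: [0.4741, -0.3074, 0.1367]
tcp_rot: [[-0.003, 0.997, -0.075], [0.003, -0.075, -0.997], [-1.0, -0.003, -0.002]]
force: [-0.6, -0.3, -1.4]
grip_width: 0.514
t: 29.0
tool_pos: [0.476, -0.3093, 0.1408]
tcp_rot: [[0.003, 0.997, -0.075], [-0.003, -0.075, -0.997], [-1.0, 0.003, 0.002]]
force: [1.3, -0.7, -1.8]
grip_width: 0.508
t 29.0 pos [ 0.476  -0.3093  0.1408] jaw -4.29 q1,q6 [-0.78 -0.7 ] tilt [ 0.0026 -0.0025] w 0.508 F [ 1.3 -0.7 -1.8]
shift units [ 1.24 -0.03 -0.06]
turn units -0.01
```

View pics/s18.png

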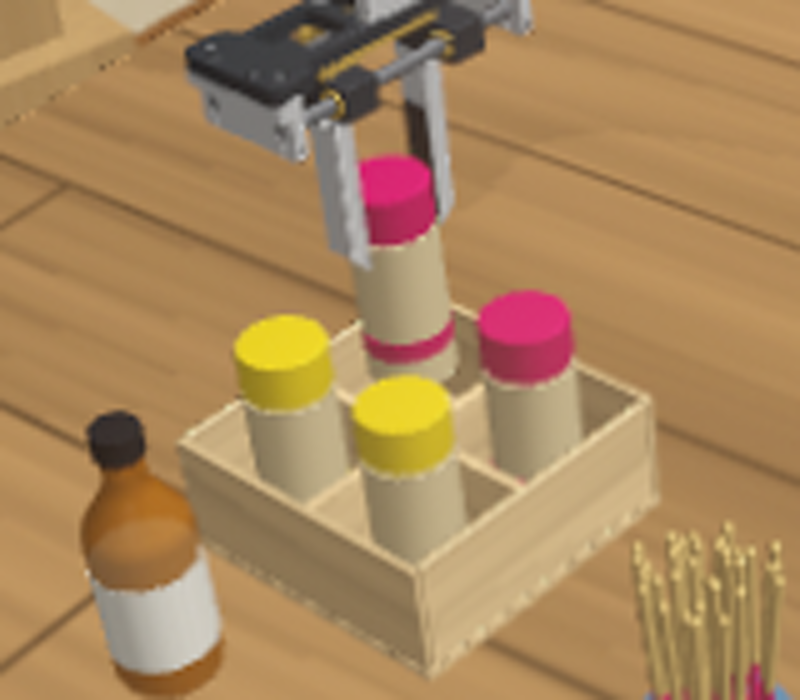

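```bash
python3 -m pendant '[[0.4,0,-0.03,0,0.3],[0.4,0,0,0,0.3],[0.2,0,0,0,0.3],[0.1,0,0,0,0.3],[0,0,0,0,0.3],[0,0,0,0,0.3],[0,0,0,0,0.3]]';python3 -m pendant '[[0.07,0,0,0,0.3],[0,0,0,0,0.3],[0,0,0,0,0.3]]'
```

```text
t: 29.63
tool_pos: [0.4757, -0.3077, 0.0959]
tcp_rot: [[0.001, 0.997, -0.075], [-0.001, -0.075, -0.997], [-1.0, 0.002, 0.001]]
force: [-0.1, -0.6, -1.3]
grip_width: 0.51
t: 29.88
tool_pos: [0.4751, -0.3071, 0.092]
tcp_rot: [[0.0, 0.997, -0.075], [-0.0, -0.075, -0.997], [-1.0, 0.0, 0.0]]
force: [-0.8, 0.1, -2.0]
grip_width: 0.508
```

```bash
python3 -m pendant '[[0.04,0,0,0,0.3],[0,0,0,0,0.3],[0,0,0,0,0.3]]'
```

```text
t: 30.13
tool_pos: [0.4751, -0.3075, 0.0909]
tcp_rot: [[-0.0, 0.997, -0.075], [-0.001, -0.075, -0.997], [-1.0, 0.0, 0.001]]
force: [-2.0, -0.2, 3.0]
grip_width: 0.511
```

Contact. Releasing and retreating.

```bash
python3 -m pendant '[[0,0,0,0,0.2],[0,0,0,0,-0.1],[0,0,0,0,-0.35],[0,0,0,0,-0.35],[0,0,0,0,-0.35],[0,0,0,0,-0.35]]'; python3 -m pendant '[[-0.3,0,0,0,-0.35],[-0.8,0,0,0,-0.35],[-1,0,0,0,-0.35],[-1,0,0,0,-0.35],[-1,0,0,0,-0.35],[-0.9,0,0,0,-0.35],[-0.5,0,0,0,-0.5],[-0.3,0,0,0,-0.7],[0,0,0,0,-0.7],[0,0,0,0,-0.7]]'; python3 - <<'E'
from cell import r;from h import *;from m import meas
go(r,(.475,-.307,.32),-4.2)
f=r.grab_frame('wrist');meas(f,['pack','cap'])
f=r.grab_frame('scene');cv2.imwrite('pics/s19.png',f['pixels'][:,:,::-1]);meas(f,['pack','cap','handle','collar'])
f=r.grab_frame('top');cv2.imwrite('pics/t19.png',f['pixels'][:,:,::-1]);meas(f,['pack','cap','handle','collar','strip'])
E
```

```text
t: 30.63
tool_pos: [0.475, -0.307, 0.09]
tcp_rot: [[-0.0, 0.997, -0.075], [0.0, -0.075, -0.997], [-1.0, -0.0, -0.0]]
force: [-0.4, 0.5, -0.5]
grip_width: 0.671
t: 31.47
tool_pos: [0.4748, -0.3069, 0.3218]
tcp_rot: [[-0.0, 0.997, -0.075], [0.0, -0.075, -0.997], [-1.0, -0.0, -0.0]]
force: [0.8, -0.5, -0.8]
grip_width: 0.849
t 31.47 pos [ 0.4748 -0.3069  0.3218] jaw -4.3 q1,q6 [-0.77 -0.7 ] tilt [-0.0003  0.0003] w 0.849 F [ 0.8 -0.5 -0.8]
shift units [0.05 0.   0.  ]
turn units -0.02
pack 1309 [330. 101.] z 0.1249 rect [ 565.8 -228.6] [46.3 46.4] 41.6
pack 1082 [327. 171.] z 0.1246 rect [ 560.2 -313.1] [46.2 45.6] 88.8
cap 1235 [258. 100.] z 0.1279 rect [ 480.  -221.3] [45.3 44.8] 86.0
cap 1107 [258. 171.] z 0.1277 rect [ 473.5 -307.4] [46.6 45. ] 82.8
pack 217 [126. 169.] z 0.1245 rect [ 562.  -312.6] [47.2 48.1] 22.1
pack 234 [150. 182.] z 0.1239 rect [ 569.4 -226.6] [48.6 45.9] 62.6
cap 276 [151. 155.] z 0.1257 rect [ 475.6 -305.2] [48.2 46.4] 25.8
cap 285 [175. 167.] z 0.1253 rect [ 483.3 -219.2] [48.5 44.6] 1.1
cap 75 [497. 194.] z 0.1219 rect [150.6 516.5] [10.8 45.1] 65.8
collar 64 [331. 113.] z 0.1418 rect [54.7 10.4] [ 33.  108.3] 10.8
collar 118 [259. 189.] z 0.1403 rect [465.9  18.8] [52.  43.2] 26.7
pack 360 [355. 154.] z 0.1248 rect [ 565.1 -225.7] [45.4 46.7] 54.2
pack 364 [393. 156.] z 0.1247 rect [ 559.7 -311.5] [45.7 46. ] 55.2
cap 371 [353. 192.] z 0.1275 rect [ 479.4 -219.6] [44.3 47.5] 25.2
cap 271 [389. 194.] z 0.1275 rect [ 474.2 -299.1] [34.5 45.9] 77.0
handle 193 [245. 199.] z 0.1968 rect [461.7  18.3] [34.8 22.3] 25.5
collar 213 [247. 203.] z 0.1413 rect [462.6  19.3] [53.3 43.9] 25.8
strip 240 [129. 139.] z 0.146 rect [605.2 277.2] [  9.2 146.1] 3.9
```

View pics/s19.png

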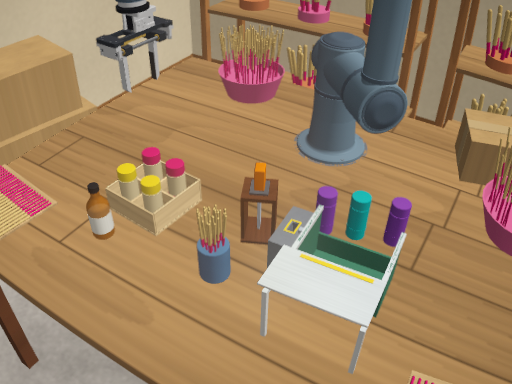

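View pics/t19.png

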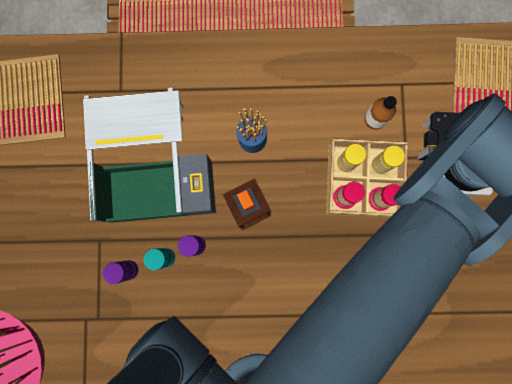

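Both pink caps are in the crate at scene (151,155) and (175,167). The key hangs at (260,178), the cover is open, the bay is empty, and the pot, bottle and packed tubes haven't moved. Handing in.

```bash
python3 -c "
from cell import r;print(r.sign_off(), r.state()['t'])"
```

```text
the job is handed in; nothing more can be done
the job is handed in; nothing more can be done
```

The job is done and handed in after about 31.6 s of the 72 s allowed. The key pressed the latch through the slot and the cover sprang open. I hung the key back in its stand, then stood both pink-capped tubes upright in the two empty crate cells and released everything.

- **Tubes:** after release, both cap tops measured level at 127.5–128 mm. They stand within about 2 mm of the cell centres I worked out from the crate, and the bay is empty.
- **Key:** it hangs by its collar, with the collar top at 141 mm. It now sits square with the stand's slot, about 4° off how it hung at the start.
- **Cover:** the yellow strip has moved back by about 150 mm, so the cover is fully open.
- **Left alone:** both packed tubes read within about 1 mm of their first positions in the top camera. The pot, the bottle and the look-alikes are unmoved by eye; I did not re-measure them.
- **Forces:** the highest wrist force I saw was about 7 N, against the 120 N limit. I only read it at the end of each move.
- **Disagreements:** the cameras differed from each other by 1–3 mm throughout. For the slot I allowed for this by measuring blade and slot in the same wrist picture.

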